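Set the cooling fence and rack the poured candle tins

TASK

Get the freshly poured candle tins cooling: slide the notched fence until its pointer lines up with the red index clip on the scale, then turn both wing knobs clockwise until the fence is clamped tight there. Move every tin from the turntable into a notch of its own in the fence, standing upright on the board and close up in the notch, and once all are in, switch on the fans by turning the dial three clicks clockwise from off. Leave the wick spool and the scissors where they lie.

Things in the scene. Friction and masses are not known exactly. Their poses are not given: they have to be found in the camera images.
- fence_grip (a point): black upright round push handle on the middle of the fence, 23 mm across and 34 mm high, standing on the bar's top face; the point is on its axis, 11 mm below its top, 23 mm above the bar's top face and 47 mm above the bench. x axis: the way the fence slides, towards the fans; y along the fence to its left; z up
- fence (a joint): slide of the aluminium fence, m: 0 nearest the robot, 0.080 nearest the fans (stops). A bar 24 x 300 x 14 mm high on a 10 mm plywood board; five teeth 20 mm long on its near side leave four V notches; its 6 mm thick end feet (126 mm long, slotted over bolts) reach back to -x, 148 to 182 mm left and right of the middle. Loose, it slides with about 3 N. The fans beyond it are 95 mm high
- fence_pointer (a point): tip of the small black triangular pointer (15 mm wide, white centre line) on the outer edge of the fence's left foot, in line with the bar's middle, beside the steel scale; axes as fence_grip
- index_mark (a point): white line on the red index clip (7 mm wide) that sits on the steel scale at the board's left edge, 14 mm above the bench; fixed for the run. Axes parallel to those of the fence: the fence is set when fence_pointer has the same x as this point, in this point's frame
- left_clamp_grip (a point): black wing knob on the stud of the fence's left foot, which clamps that foot: a flat wing 48 mm long, 12 mm thick and 30 mm high on a 30 mm hub; the point is on its axis, 12 mm below the wing's top and 16 mm above the hub; under the hub lies the foot (top 16 mm above the bench). x axis along the wing's length, z up
- right_clamp_grip (a point): black wing knob on the stud of the fence's right foot, which clamps that foot: a flat wing 48 mm long, 12 mm thick and 30 mm high on a 30 mm hub; the point is on its axis, 12 mm below the wing's top and 16 mm above the hub; under the hub lies the foot (top 16 mm above the bench). x axis along the wing's length, z up
- left_clamp (a joint): turn of the left wing knob, rad, clockwise seen from above: starts loose near 0, grips the foot from about 0.7, tight above 1.1, hard stop at 1.5. Turning takes under 0.2 N m, and it stays where it is left; tight, it holds the fence against some 20 N
- right_clamp (a joint): turn of the right wing knob, rad, clockwise seen from above: starts loose near 0, grips the foot from about 0.7, tight above 1.1, hard stop at 1.5. Turning takes under 0.2 N m, and it stays where it is left; tight, it holds the fence against some 20 N
- dial_grip (a point): fan dial on top of the grey switch box (70 x 70 mm, top 44 mm above the bench) at the right of the board: a bar grip 48 mm long, 13 mm thick and 30 mm high on a round 52 mm skirt 5 mm thick; the point is on its axis, 8 mm below the bar's top and 22 mm above the skirt. x axis along the bar, the white line lies at its -x end; z up
- dial (a joint): fan dial, rad, clockwise seen from above: five detents 0.436 rad (25 degrees) apart, 0 off, 0.436 the first click, 0.873 the second, 1.309 the third, 1.745 the fourth; starts off. A click takes about 0.25 N m; let go, it falls into the nearest detent
- disc_top (a point): centre of the top of the pouring turntable's aluminium disc, 230 mm across, its top 30 mm above the bench, with a 4 mm wide lip 4 mm high round its edge; it spins freely about the vertical and keeps no position
- notch1 (a point): notch 1 of the fence (1 is leftmost, 70 mm apart): the point on the board's top (10 mm above the bench) over which a tin seated in the notch has its axis, 2 mm clear of the bar; moves with the fence; axes as fence_grip
- notch2 (a point): notch 2 of the fence (1 is leftmost, 70 mm apart): the point on the board's top (10 mm above the bench) over which a tin seated in the notch has its axis, 2 mm clear of the bar; moves with the fence; axes as fence_grip
- notch3 (a point): notch 3 of the fence (1 is leftmost, 70 mm apart): the point on the board's top (10 mm above the bench) over which a tin seated in the notch has its axis, 2 mm clear of the bar; moves with the fence; axes as fence_grip
- notch4 (a point): notch 4 of the fence (1 is leftmost, 70 mm apart): the point on the board's top (10 mm above the bench) over which a tin seated in the notch has its axis, 2 mm clear of the bar; moves with the fence; axes as fence_grip
- tin1_mid (a point): candle tin, round, 56 mm across and 60 mm high, aluminium with a brown paper band, cream wax and a short wick on top, about 0.16 kg; the point is its centre, 30 mm above its underside; z along its axis (up when it stands). May be absent
- tin2_mid (a point): candle tin, round, 56 mm across and 60 mm high, aluminium with a brown paper band, cream wax and a short wick on top, about 0.16 kg; the point is its centre, 30 mm above its underside; z along its axis (up when it stands). May be absent
- tin3_mid (a point): candle tin, round, 56 mm across and 60 mm high, aluminium with a brown paper band, cream wax and a short wick on top, about 0.16 kg; the point is its centre, 30 mm above its underside; z along its axis (up when it stands). May be absent
- tin4_mid (a point): candle tin, round, 56 mm across and 60 mm high, aluminium with a brown paper band, cream wax and a short wick on top, about 0.16 kg; the point is its centre, 30 mm above its underside; z along its axis (up when it stands). May be absent
- wick_reel: wooden spool of wick cord, 54 mm across, 62 mm high, at the right front; origin under its middle; bystander
- shears: blue-handled scissors lying flat, 199 mm long, at the right front; bystander

How it is judged:
By the outcome, as a careful person would: the job done as asked, in the order asked, and still so for the second after the job is handed in, with the robot touching nothing.
Of tin1, tin2, tin3, tin4 only 3 to 4 are there at a start; the rules pass over those that are not, and their reading is None.
At some moment in a run one of tin1, tin2, tin3, tin4 may be knocked a few centimetres aside while the robot is not near it.
It also fails if it takes over 192 s, if anything falls off the work surface, if the arm or the gripper's body presses on something with over 40 N, if the wrist force passes 120 N, or if a joint passes its speed limit or range.

ROBOT

A 7-joint arm with a two-finger parallel gripper is mounted at the origin on the work surface; the furniture and walls round the work are solid. World frame = base frame: x ahead of the robot, y to its left, z up, the work surface at z = 0. Lengths are in m, angles in rad, forces in N, time in s.
With the tool pointing down it reaches from about 0.425 to 0.875 m from the base axis. Payload 4.7 kg.
Tool frame: the origin (TCP) lies between the finger pads; the fingertips stand 11 mm ahead of it and the grasp point (between the pads) lies 8 mm behind it (robot.tip_extent is the distance from the TCP to the fingertips, in m); z points along the fingers, y is the line along which they close (so a half turn about z gives the same grasp; the last joint's range is limited). The gripper opens to 85 mm and grips with 20 to 120 N. Pads are 22 mm wide; open, the fingers measure 114 mm over their backs; the gripper's body (76 mm by 85 mm) begins 54 mm behind the grasp point. The pads swing forward as they close: fully open they stand 13 mm farther back than shut.
Start: joints at [1.19, 0.321, -0.07, 1.45, 0.023, 1.371, -0.057], TCP at [0.25, -0.6, 0.212] pointing down, gripper open.
Joint ranges: [-2.86, 2.86], [-0.3, 2.09], [-1.38, 1.24], [0.06, 2.45], [-1.56, 4.7], [0.09, 2.05], [-2.69, 2.69]. Speed limits (rad/s): [2.57, 2.57, 3.14, 3.14, 3.14, 3.14, 3.14].

INTERFACE

Orientations are given as a unit quaternion [x, y, z, w].
In Python, from station import sense, vision, job_done, finder, robot gives the robot as it stands. The module is installed in compiled form; this text tells all that it offers.
- The arm moves only by the shell command python3 -m handwheel 'ROWS' [FORCE]. ROWS is a JSON object of lists of equal length, an entry for each row: "claw": the gripper command: -1 is shut, 1 is fully open, values between are in proportion; "travel": the shift along the tool's x, y, z in m, a list of three; "turn": the turn, a rotation vector about the tool's x, y, z in rad, a list of three. A call has 1 to 5 rows; each row shifts and turns the commanded pose from where the row before left it, along the tool's axes as they then stand; what a row does not reach is not made up. A row lasts 1/12 s, in which the tool goes at most 41.7 mm and 7.16 degrees, less where a joint would pass 70% of its speed; a pose out of reach is approached as far as the arm can. A call is refused whole if a number of a shift passes 0.0417 or a number of a turn 0.125, either way. A call with a gripper value outside its range is refused whole. The fingers move at their own pace and stop on an object; FORCE is the grip in N (left out, the last holds). Time passes only in rows, so rows that do not move let the fingers close. It gives the time, the measured TCP pose, the force, the opening and the grip force at its end, in the units of the state.
- sense(): the state, without advancing time (a new reading comes with each control period).
- vision.snapshot(name): name is "scene" or "top"; returns a dict with "color" (420x560x3 uint8, red, green, blue), "range_z" (420x560 float32, m along the optical axis (not along the pixel's ray), 0 where there is no reading), "intrinsics" (3x3 intrinsics, pixels), "k1" (the pictures are not rectified: a ray, as slopes to the right and down, at radius r is drawn at 1 + k1 r^2 times it, then the intrinsics apply), "position" and "rotation" of the camera in the world. Camera axes: x right, y down, z forward; pixel columns grow to the right and rows downward; lengths in m; the calibration is good to about 2 mm. A picture is of the moment at which its call begins.
- job_done(): hands the job in; it is judged then, once.
Trained networks look in a picture, given as the dict that the camera call returned (one of the last four; its "shot" number tells which), for a name from the list of things; names that differ only in an ending like _2 or _b are one class to them, and where a whole thing is asked for, a point or a joint stands for the part that bears it (a point fixed in the world has none). Each returns a list of dicts, best first, with "p" (0 to 1); they miss things now and then, are a little off and sometimes report something else, mostly with a low value. They report only what shows in the picture. A call takes as long as a camera call.
- finder.find_in(picture, name): "at" ([x, y, z] in m, in the coordinates of the camera as it stood for that picture, good to about 4 mm: the middle of the surface that is visible of it).
- finder.masks_of(picture, name): "pixels" (420x560 bool, what is visible of it).
- finder.tip_of(picture, name): "at" ([x, y, z] in m, in the coordinates of the camera as it stood for that picture, good to about 4 mm: a listed point, or the origin of a listed thing).
The state is a dict: "time": time; "qpos": joint angles; "qvel": joint speeds; "tau": joint torques, N m; "position": TCP position; "orientation": TCP orientation; "force": force on the tool from outside, world axes, zero at the start; "ft_torque": the same for the moment, N m; "width": finger opening in m; "gripper_force": force on a finger pad.
Only numpy, scipy, OpenCV 4.12 (cv2) and the standard library are available. Lean on these libraries where they do the work, as an engineer would, in place of code of your own. Each camera call takes 0.05 s, during which the arm holds its last target. There are 200 camera calls.

## Working session

There is one attempt and no reset: what is moved stays moved. The work goes in short steps, Python scripts to look and compute and a shell command to move; the robot and the scene stay as the last step left them, time stands still between calls to the robot, and variables do not carry over. Pictures are saved under pics/ and viewed, at most 14 in all, crops included, and the job is handed in when it is done.

```bash
mkdir -p pics; cat > h.py <<'E'
import numpy as np, cv2
from scipy.spatial.transform import Rotation as R
from station import sense, vision, job_done, finder, robot
def w(p,c): return np.array(p['position'])+rot(p)@np.array(c)
def rot(p):
    r=np.array(p['rotation']); return r if r.shape==(3,3) else R.from_quat(r).as_matrix()
def pts(p,m):
    v,u=np.nonzero(m&(p['range_z']>0)); z=p['range_z'][v,u]; K=np.array(p['intrinsics'])
    d=np.stack([(u-K[0,2])/K[0,0],(v-K[1,2])/K[1,1]],1); s=d.copy()
    for _ in range(5): s=d/(1+p['k1']*(s**2).sum(1,keepdims=True))
    return np.array(p['position'])+np.c_[s*z[:,None],z]@rot(p).T
def save(p,n,crop=None,k=1):
    im=p['color'][:,:,::-1]
    if crop: im=im[crop[1]:crop[3],crop[0]:crop[2]]
    cv2.imwrite('pics/'+n,cv2.resize(im,None,fx=k,fy=k,interpolation=cv2.INTER_CUBIC))
def tips(p,names,kmax=1):
    for n in names:
        for r in finder.tip_of(p,n)[:kmax]: print(n,round(r['p'],2),np.round(w(p,r['at']),4))
E
python3 - <<'E'
from h import *
s=sense(); print({k:np.round(v,3) for k,v in s.items()})
for c in ['scene','top']:
    p=vision.snapshot(c); save(p,c+'0.png'); print(c,np.round(p['position'],3),np.round(p['rotation'],3),p['k1'])
    tips(p,['fence_grip','fence_pointer','index_mark','left_clamp_grip','right_clamp_grip','dial_grip','disc_top','notch1','notch4','wick_reel','shears'])
    tips(p,['tin1_mid'],6)
E
```

```text
{'time': np.float64(0.0), 'qpos': array([ 1.19 ,  0.322, -0.07 ,  1.452,  0.023,  1.371, -0.057]), 'qvel': array([-0.002,  0.001, -0.001, -0.001,  0.   , -0.   , -0.002]), 'tau': array([ 1.0000e-03, -4.9357e+01, -3.8200e-01, -3.1433e+01,  1.3000e-02,
        1.1000e-02,  0.0000e+00]), 'position': array([ 0.25 , -0.599,  0.21 ]), 'orientation': array([ 0.981,  0.196, -0.   , -0.001]), 'force': array([-0.69,  0.28, -0.24]), 'ft_torque': array([0.076, 0.053, 0.007]), 'gripper_force': np.float64(0.0), 'width': np.float64(0.086)}
scene [1.492 0.799 0.655] [ 0.352  0.762 -0.49  -0.235] -0.08670607954321388
fence_grip 0.71 [ 0.5486 -0.0771  0.0476]
fence_pointer 0.71 [0.5362 0.1097 0.0142]
index_mark 0.58 [0.5814 0.1175 0.0135]
left_clamp_grip 0.66 [0.5063 0.0884 0.05  ]
right_clamp_grip 0.6 [ 0.5005 -0.113   0.0118]
dial_grip 0.48 [ 0.6224 -0.2956  0.0702]
disc_top 0.59 [ 0.4987 -0.0385  0.0107]
notch1 0.9 [0.497  0.0288 0.0116]
notch4 0.9 [0.497  0.0288 0.0116]
wick_reel 0.56 [ 0.3669 -0.4063  0.0022]
shears 0.42 [ 0.5395 -0.4558  0.0021]
tin1_mid 0.81 [0.4969 0.3974 0.0648]
top [ 0.406 -0.028  1.176] [ 0.715 -0.698  0.039 -0.028] 0.03512679205649377
fence_grip 0.85 [ 0.5463 -0.0724  0.043 ]
fence_pointer 0.72 [0.5371 0.1106 0.0163]
index_mark 0.45 [ 0.37   -0.4001 -0.0018]
left_clamp_grip 0.68 [0.5138 0.0875 0.0493]
right_clamp_grip 0.44 [ 0.5171 -0.2362  0.0509]
dial_grip 0.81 [ 0.6223 -0.3003  0.0721]
disc_top 0.76 [0.4984 0.334  0.0305]
notch1 0.88 [ 0.5117 -0.1841  0.0083]
notch4 0.88 [ 0.5117 -0.1841  0.0083]
wick_reel 0.57 [ 0.3701 -0.4031 -0.0008]
shears 0.97 [ 5.426e-01 -4.541e-01  4.000e-04]
tin1_mid 0.7 [ 0.6216 -0.2954  0.071 ]
tin1_mid 0.58 [0.4993 0.3953 0.0609]
```

View pics/scene0.png

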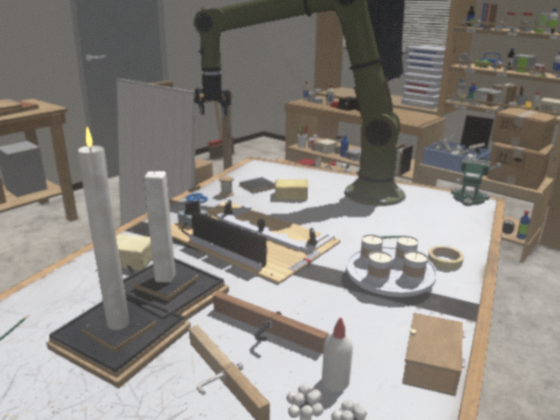

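View pics/top0.png

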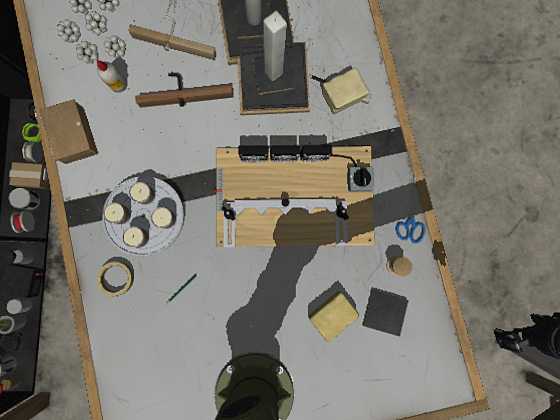

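```bash
python3 - <<'E'
from h import *
p=vision.snapshot('top'); save(p,'crop1.png',(205,160,385,255),4.4); print(np.array(p['intrinsics'])[:2])
P=np.zeros((420,560,3)); m=p['range_z']>0; P[m]=pts(p,m); h=P[...,2]
lab=((P[...,0]-.5)**2+(P[...,1]-.334)**2<.13**2)&(h>.075)
n,l,st,ce=cv2.connectedComponentsWithStats(lab.astype(np.uint8))
for i in range(1,n):
    if st[i,4]>20: print('tin',st[i,4],np.round(np.median(P[l==i],0),4),np.round((P[l==i].min(0)+P[l==i].max(0))/2,4))
# tall items on board
for nm,c,r,z0,z1 in [('L',(.514,.0875),.04,.044,.08),('R',(.517,-.236),.04,.044,.08),('H',(.546,-.072),.03,.045,.08),('D',(.622,-.298),.045,.06,.1)]:
    a=((P[...,0]-c[0])**2+(P[...,1]-c[1])**2<r**2)&(h>z0)&(h<z1); q=P[a]
    if len(q)>3:
        (cx,cy),(ww,hh),an=cv2.minAreaRect(q[:,:2].astype(np.float32)*1000); e,V=np.linalg.eigh(np.cov(q[:,:2].T))
        print(nm,len(q),np.round(q.mean(0),4),'rect',np.round([cx,cy,ww,hh,an],1),'ang',np.degrees(np.arctan2(V[1,1],V[0,1])))
# red clip
hsv=cv2.cvtColor(p['color'],cv2.COLOR_RGB2HSV)
red=((hsv[...,0]<8)|(hsv[...,0]>172))&(hsv[...,1]>120)&(hsv[...,2]>80); red[:,:210]=0; red[:,235:]=0; red[:170]=0; red[215:]=0
print('red',np.argwhere(red).tolist(),np.round(P[red].mean(0),4))
# bar top plane
a=(h>.018)&(h<.03)&(P[...,0]>.48)&(P[...,0]<.6)&(P[...,1]<.12)&(P[...,1]>-.26)
q=P[a]; print('bar',len(q),np.round(q.mean(0),4)); 
for y in np.arange(-.2,.1,.05):
    s=q[abs(q[:,1]-y)<.012]; 
    if len(s): print(round(y,2),len(s),np.round([s[:,0].min(),s[:,0].max()],4))
E
```

```text
[[393.56101154   0.         274.31325326]
 [  0.         393.56101154 212.86581267]]
tin 352 [0.5604 0.3331 0.0843] [0.5604 0.3321 0.0838]
tin 362 [0.5021 0.3983 0.0844] [0.5022 0.3983 0.0846]
tin 373 [0.4922 0.269  0.0844] [0.4919 0.269  0.0855]
tin 381 [0.4357 0.3438 0.0841] [0.4365 0.3427 0.0858]
L 69 [0.5114 0.0879 0.0598] rect [511.9  88.4  45.9  10.   46.5] ang 45.920983782040956
R 81 [ 0.5242 -0.2389  0.0584] rect [ 524.4 -239.8   45.9   12.    30.9] ang -149.26848428652502
H 48 [ 0.5476 -0.0745  0.0566] rect [547.8 -75.   20.5  20.2   2. ] ang -148.1299310477997
D 99 [ 0.624  -0.2942  0.0753] rect [ 623.6 -295.2   45.9   12.7    1.4] ang -178.52797495329125
red [[190, 214], [190, 215], [190, 216], [190, 217], [190, 219], [190, 220], [190, 221], [191, 214], [191, 215], [191, 216], [191, 217], [191, 218], [191, 219], [191, 220], [191, 221], [192, 214], [192, 215]] [0.5804 0.1275 0.0121]
bar 1174 [ 0.5422 -0.0754  0.0233]
-0.2 85 [0.5247 0.5629]
-0.15 97 [0.5198 0.5617]
-0.1 66 [0.5333 0.5608]
-0.05 70 [0.5321 0.5595]
-0.0 101 [0.516  0.5583]
0.05 76 [0.5175 0.5535]
0.1 44 [0.4844 0.5465]
```

View pics/crop1.png

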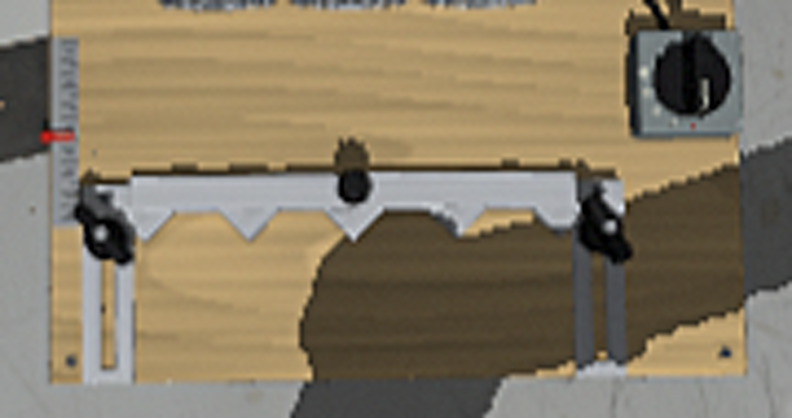

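```bash
cat >> h.py <<'E'
def go(x,y,zg,yaw,off=.008):
    "tool-frame steps to put the grasp point at x,y,zg with tool x at yaw (turn first)"
    s=sense(); q=R.from_quat(s['orientation']); T=R.from_rotvec([0,0,yaw])*R.from_rotvec([np.pi,0,0])
    rv=(q.inv()*T).as_rotvec(); d=np.array([x,y,zg-off])-s['position']
    print('t',round(s['time'],2),'pos',np.round(s['position'],4),'turn',np.round(rv,4),'| travel after turn',np.round(T.inv().apply(d),4),'| now',np.round(q.inv().apply(d),4))
E
python3 - <<'E'
from h import *
p=vision.snapshot('top')
hsv=cv2.cvtColor(p['color'],cv2.COLOR_RGB2HSV)
P=np.zeros((420,560,3)); m=p['range_z']>0; P[m]=pts(p,m)
wood=(hsv[...,0]>10)&(hsv[...,0]<25)&(hsv[...,1]>80)&m&(P[...,0]>.42)&(P[...,0]<.72)&(P[...,1]<.15)&(P[...,1]>-.36)
def edge(side,axis,lo,hi):
    a=[];b=[]
    for k in (range(220,370) if axis==0 else range(155,243)):
        M=wood[:,k] if axis==0 else wood[k]
        i=np.flatnonzero(M)
        if len(i)<5: continue
        i=i[-1] if side else i[0]
        q=P[i,k] if axis==0 else P[k,i]; o=1-axis
        if lo<q[o]<hi: a.append(q[o]); b.append(q[axis])
    f=np.polyfit(a,b,1); r=np.array(b)-np.polyval(f,a); g=abs(r)<.004; f=np.polyfit(np.array(a)[g],np.array(b)[g],1); return f,g.sum()
print('near',edge(1,0,-.3,.09)); print('left',edge(0,1,.45,.66)); print('right',edge(1,1,.45,.56))
go(.548,-.075,.2,.03)
E
```

```text
near (array([-0.85174461,  0.50030855]), np.int64(2))Traceback (most recent call last):
  File "<stdin>", line 16, in <module>
  File "<stdin>", line 15, in edge
    raise TypeError("expected non-empty vector for x")
TypeError: expected non-empty vector for x
```

```bash
cat >> h.py <<'E'
def grid(p):
    P=np.zeros((420,560,3)); m=p['range_z']>0; P[m]=pts(p,m); return P
def bar(P):
    "fit the far edge of the bar: x = f(y)"
    a=[];b=[]
    for k in range(225,365):
        q=P[150:240,k]; i=np.flatnonzero((q[:,2]>.0175)&(q[:,2]<.03)&(q[:,0]>.47)&(q[:,0]<.66)&(q[:,1]<.06)&(q[:,1]>-.21))
        if len(i)>4: a.append(q[i[0],1]); b.append(q[i[0],0])
    a=np.array(a);b=np.array(b)
    for t in (.02,.005,.003,.003):
        f=np.polyfit(a,b,1); g=abs(b-np.polyval(f,a))<t; a=a[g];b=b[g]
    return f,len(a)
E
python3 - <<'E'
from h import *
p=vision.snapshot('top'); P=grid(p); print(bar(P))
go(.548,-.075,.2,.03)
E
```

```text
(array([-0.03611834,  0.5559894 ]), 84)
t 1.45 pos [ 0.25   -0.6001  0.2116] turn [ 2.000e-04 -0.000e+00  3.649e-01] | travel after turn [ 0.3136 -0.5159  0.0196] | now [ 0.477  -0.37    0.0195]
```

```bash
python3 -m handwheel '{"claw":[1,1,1,1,1],"travel":[[0,0,0],[0,0,0],[0,0,0],[0,-0.03,0],[0,-0.04,0]],"turn":[[0,0,0.122],[0,0,0.122],[0,0,0.12],[0,0,0],[0,0,0]]}' 40; python3 -m handwheel '{"claw":[1,1,1,1,1],"travel":[[0.02,-0.035,0],[0.02,-0.035,0],[0.02,-0.035,0],[0.02,-0.035,0],[0.02,-0.035,0]],"turn":[[0,0,0],[0,0,0],[0,0,0],[0,0,0],[0,0,0]]}'
python3 -c "
from h import *
go(.548,-.075,.13,.03)"
```

```text
time: 1.87
position: [0.2467, -0.5313, 0.2103]
orientation: [1.0, 0.014, -0.0, 0.0]
force: [1.3, 0.4, 0.2]
width: 0.0851
gripper_force: 0.0
time: 2.28
position: [0.343, -0.3503, 0.2118]
orientation: [1.0, 0.015, 0.0, 0.0]
force: [1.3, 0.0, 0.5]
width: 0.0856
gripper_force: 0.0
t 2.28 pos [ 0.343  -0.3503  0.2118] turn [ 0.0009 -0.0004  0.0006] | travel after turn [ 0.2132 -0.269   0.0898] | now [ 0.2133 -0.269   0.0897]
```

```bash
python3 -m handwheel '{"claw":[1,1,1,1,1],"travel":[[0.025,-0.033,0],[0.025,-0.033,0],[0.025,-0.033,0],[0.025,-0.033,0],[0.025,-0.033,0]],"turn":[[0,0,0],[0,0,0],[0,0,0],[0,0,0],[0,0,-0.006]]}'; python3 -m handwheel '{"claw":[1,1,1,1,1],"travel":[[0.025,-0.033,0],[0.025,-0.033,0.01],[0.025,-0.033,0.02],[0.013,-0.005,0.03],[0,0,0.02]],"turn":[[0,0,0],[0,0,0],[0,0,0],[0,0,0],[0,0,0]]}'
python3 -c "
from h import *
go(.547,-.0755,.05,.036)"
```

```text
time: 2.7
position: [0.4631, -0.1815, 0.212]
orientation: [1.0, 0.018, 0.0, 0.001]
force: [0.8, -0.5, -0.0]
width: 0.0857
gripper_force: 0.0
time: 3.12
position: [0.5458, -0.0754, 0.1323]
orientation: [1.0, 0.022, 0.001, -0.001]
force: [-0.8, -0.5, -0.8]
width: 0.0853
gripper_force: 0.0
t 3.12 pos [ 0.5458 -0.0754  0.1323] turn [-0.0021 -0.0017  0.0075] | travel after turn [0.0012 0.0001 0.0903] | now [0.0011 0.0003 0.0903]
```

```bash
python3 -m handwheel '{"claw":[0.3,0.3,0,0,0],"travel":[[0,0,0.03],[0,0,0.03],[0,0,0.02],[0.001,0,0.01],[0,0,0]],"turn":[[0,0,0],[0,0,0],[0,0,0],[0,0,0],[0,0,0]]}' 40;python3 -m handwheel '{"claw":[-1,-1,-1,-1,-1],"travel":[[0,0,0],[0,0,0],[0,0,0],[0,0,0],[0,0,0]],"turn":[[0,0,0],[0,0,0],[0,0,0],[0,0,0],[0,0,0]]}' 
python3 -c "
from h import *
p=vision.snapshot('top'); P=grid(p); print(bar(P)); tips(p,['fence_pointer','index_mark']);save(p,'c2.png',(195,165,255,240),8)
p=vision.snapshot('scene'); tips(p,['fence_pointer','index_mark'])
go(.547,-.0755,.05,.036)"
```

```text
time: 3.53
position: [0.5429, -0.0798, 0.0414]
orientation: [1.0, 0.018, -0.002, -0.001]
force: [-0.2, 0.1, 0.4]
width: 0.0429
gripper_force: 0.0
time: 3.95
position: [0.5453, -0.0802, 0.0447]
orientation: [1.0, 0.018, 0.001, 0.0]
force: [-0.6, -0.1, -0.6]
width: 0.0001
gripper_force: 0.0
(array([-0.03586311,  0.55565463]), 33)
fence_pointer 0.92 [0.537  0.1145 0.0188]
index_mark 0.56 [0.5828 0.1169 0.0148]
fence_pointer 0.71 [0.5375 0.1131 0.0118]
t 4.25 pos [ 0.5446 -0.08    0.0436] turn [ 0.0001 -0.0001  0.0008] | travel after turn [ 0.0025 -0.0045  0.0016] | now [ 0.0025 -0.0045  0.0016]
```

View pics/c2.png

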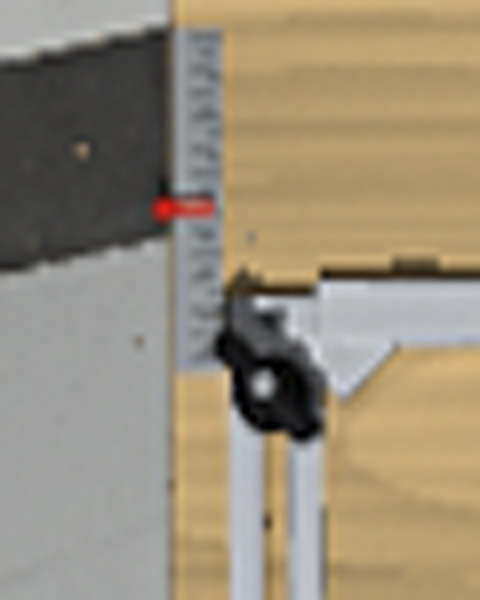

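```bash
python3 -c "
from h import *
p=vision.snapshot('scene'); save(p,'s3.png',(160,150,360,290),4)
s=sense(); print(s['position'],s['width'],R.from_quat(s['orientation']).as_matrix().round(3))
p=vision.snapshot('top'); tips(p,['fence_grip'])"
```

```text
[ 0.54460494 -0.08002164  0.04360448] -0.00015712028675557449 [[ 0.999  0.037 -0.   ]
 [ 0.037 -0.999 -0.   ]
 [-0.     0.    -1.   ]]
```

View pics/s3.png

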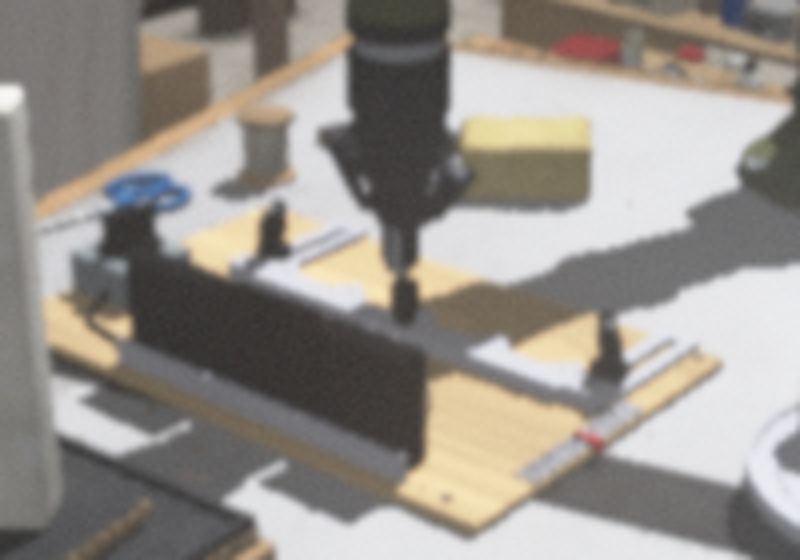

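```bash
python3 -c "
from h import *
for c in ['scene','top']:
    p=vision.snapshot(c); P=grid(p); m=(abs(P[...,0]-.55)<.06)&(abs(P[...,1]+.077)<.05)
    for z in np.arange(.024,.14,.008):
        q=P[m&(abs(P[...,2]-z)<.004)]
        if len(q)>1: print(c,round(z,3),len(q),np.round(np.r_[np.median(q,0)[:2],q[:,:2].min(0),q[:,:2].max(0)],3))
    
"
```

```text
scene 0.024 145 [ 0.552 -0.07   0.518 -0.126  0.561 -0.028]
scene 0.032 30 [ 0.552 -0.072  0.535 -0.125  0.561 -0.034]
scene 0.04 16 [ 0.552 -0.067  0.543 -0.081  0.558 -0.062]
scene 0.048 21 [ 0.552 -0.07   0.54  -0.079  0.558 -0.06 ]
scene 0.056 23 [ 0.55  -0.072  0.535 -0.084  0.558 -0.062]
scene 0.064 13 [ 0.548 -0.075  0.54  -0.087  0.555 -0.067]
scene 0.072 19 [ 0.55  -0.075  0.535 -0.093  0.556 -0.068]
scene 0.08 20 [ 0.55  -0.075  0.541 -0.093  0.556 -0.063]
scene 0.088 26 [ 0.551 -0.073  0.535 -0.091  0.557 -0.066]
scene 0.096 23 [ 0.55  -0.073  0.538 -0.09   0.558 -0.064]
scene 0.104 21 [ 0.553 -0.074  0.541 -0.09   0.557 -0.065]
scene 0.112 36 [ 0.555 -0.075  0.535 -0.111  0.56  -0.048]
scene 0.12 65 [ 0.554 -0.074  0.531 -0.114  0.559 -0.043]
scene 0.128 55 [ 0.553 -0.068  0.525 -0.123  0.561 -0.036]
scene 0.136 75 [ 0.554 -0.066  0.529 -0.125  0.564 -0.028]
top 0.024 18 [ 0.541 -0.037  0.535 -0.043  0.546 -0.028]
top 0.128 3 [ 0.533 -0.038  0.533 -0.041  0.534 -0.036]
```

```bash
python3 -m handwheel '{"claw":[0,0,0,0],"travel":[[0,0,0],[0,0,0],[0,0,0],[0,0,0]],"turn":[[0,0,0],[0,0,0],[0,0,0],[0,0,0]]}'
python3 -c "
from h import *
print(robot.tip_extent,[a for a in dir(robot) if a[0]!='_'])
p=vision.snapshot('scene'); save(p,'s4.png',(220,180,300,260),7);P=grid(p);m=(abs(P[...,0]-.55)<.06)&(abs(P[...,1]+.077)<.05)
for z in np.arange(.024,.1,.008):
        q=P[m&(abs(P[...,2]-z)<.004)]
        if len(q)>1: print(round(z,3),len(q),np.round(np.r_[np.median(q,0)[:2],q[:,:2].min(0),q[:,:2].max(0)],3))
for i in range(3): go(.547,-.0755,.05,.036)"
```

```text
time: 4.83
position: [0.5446, -0.08, 0.0436]
orientation: [1.0, 0.018, -0.0, 0.0]
force: [-0.0, 0.6, 0.0]
width: 0.0427
gripper_force: 0.0
0.011 ['Unreachable', 'tip_extent']
0.024 140 [ 0.55  -0.071  0.515 -0.127  0.563 -0.028]
0.032 26 [ 0.549 -0.07   0.53  -0.12   0.563 -0.029]
0.04 18 [ 0.554 -0.067  0.541 -0.082  0.558 -0.06 ]
0.048 18 [ 0.552 -0.068  0.541 -0.082  0.559 -0.063]
0.056 25 [ 0.55  -0.069  0.538 -0.084  0.557 -0.063]
0.064 11 [ 0.546 -0.071  0.538 -0.077  0.556 -0.055]
0.072 23 [ 0.547 -0.099  0.533 -0.113  0.556 -0.052]
0.08 35 [ 0.549 -0.056  0.532 -0.111  0.557 -0.043]
0.088 35 [ 0.55  -0.059  0.534 -0.11   0.557 -0.045]
0.096 42 [ 0.548 -0.058  0.533 -0.109  0.557 -0.042]
t 4.88 pos [ 0.5446 -0.08    0.0436] turn [0.     0.     0.0008] | travel after turn [ 0.0025 -0.0044  0.0016] | now [ 0.0025 -0.0044  0.0016]
t 4.88 pos [ 0.5446 -0.08    0.0436] turn [0.     0.     0.0008] | travel after turn [ 0.0025 -0.0044  0.0016] | now [ 0.0025 -0.0044  0.0016]
t 4.88 pos [ 0.5446 -0.08    0.0436] turn [0.     0.     0.0008] | travel after turn [ 0.0025 -0.0044  0.0016] | now [ 0.0025 -0.0044  0.0016]
```

View pics/s4.png

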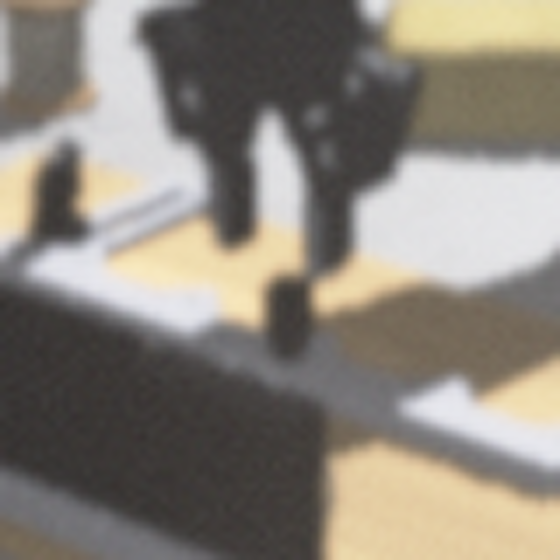

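```bash
python3 -m handwheel '{"claw":[0.3,0.3,0.3,0.3],"travel":[[0.002,-0.004,0],[0,0,0.008],[0,0,0.008],[0,0,0]],"turn":[[0,0,0],[0,0,0],[0,0,0],[0,0,0]]}'
python3 -c "
from h import *
p=vision.snapshot('scene'); P=grid(p);m=(abs(P[...,0]-.55)<.06)&(abs(P[...,1]+.077)<.065)
for z in np.arange(.024,.1,.006):
        q=P[m&(abs(P[...,2]-z)<.003)]
        if len(q)>1: print(round(z,3),len(q),np.round(np.r_[np.median(q,0)[:2],q[:,:2].min(0),q[:,:2].max(0)],3))
go(.547,-.0755,.05,.036); print(sense()['qpos'])"
```

```text
time: 5.22
position: [0.5448, -0.0757, 0.0254]
orientation: [1.0, 0.019, -0.002, -0.0]
force: [-0.7, 0.8, -0.7]
width: 0.0551
gripper_force: 0.0
0.024 152 [ 0.549 -0.074  0.517 -0.142  0.565 -0.012]
0.03 66 [ 0.55  -0.068  0.528 -0.14   0.563 -0.014]
0.036 9 [ 0.552 -0.071  0.544 -0.076  0.556 -0.066]
0.042 13 [ 0.552 -0.067  0.543 -0.084  0.557 -0.063]
0.048 14 [ 0.552 -0.068  0.543 -0.083  0.557 -0.063]
0.054 29 [ 0.551 -0.068  0.535 -0.108  0.557 -0.042]
0.06 44 [ 0.549 -0.072  0.536 -0.119  0.558 -0.038]
0.066 21 [ 0.548 -0.044  0.537 -0.115  0.558 -0.033]
0.072 25 [ 0.551 -0.1    0.54  -0.114  0.559 -0.032]
0.078 26 [ 0.55  -0.072  0.537 -0.115  0.558 -0.032]
0.084 25 [ 0.549 -0.047  0.535 -0.116  0.558 -0.032]
0.09 25 [ 0.552 -0.102  0.54  -0.116  0.559 -0.034]
0.096 29 [ 0.553 -0.105  0.531 -0.127  0.559 -0.02 ]
t 5.27 pos [ 0.5451 -0.0757  0.026 ] turn [-0.0007  0.0029  0.001 ] | travel after turn [ 0.0019 -0.0002 -0.016 ] | now [ 0.0018 -0.0002 -0.016 ]
[ 0.53681746  0.32647664 -0.51173556  1.88151875  0.18918755  0.98436411
 -1.59188584]
```

```bash
sed -i 's/off=.008/off=.037/' h.py; python3 -m handwheel '{"claw":[0.3,0.3,-1,-1,-1],"travel":[[0.0015,0,0.007],[0,0,0.006],[0,0,0],[0,0,0],[0,0,0]],"turn":[[0,0,0],[0,0,0],[0,0,0],[0,0,0],[0,0,0]]}' 40;python3 -m handwheel '{"claw":[-1,-1,-1],"travel":[[0,0,0],[0,0,0],[0,0,0]],"turn":[[0,0,0],[0,0,0],[0,0,0]]}' 
python3 -c "
from h import *
p=vision.snapshot('scene'); P=grid(p);m=(abs(P[...,0]-.55)<.06)&(abs(P[...,1]+.077)<.065)
for z in np.arange(.024,.06,.004):
        q=P[m&(abs(P[...,2]-z)<.002)]
        if len(q)>1: print(round(z,3),len(q),np.round(np.r_[np.median(q,0)[:2],q[:,:2].min(0),q[:,:2].max(0)],3))
go(.547,-.0755,.05,.036)"
```

```text
time: 5.68
position: [0.5477, -0.0741, 0.0147]
orientation: [1.0, 0.019, -0.0, -0.001]
force: [-0.5, -6.0, -3.3]
width: 0.022
gripper_force: 39.5
time: 5.93
position: [0.5478, -0.0743, 0.0146]
orientation: [1.0, 0.019, -0.0, -0.001]
force: [-1.1, 6.2, 0.2]
width: 0.0219
gripper_force: 39.7
0.024 94 [ 0.551 -0.065  0.515 -0.14   0.564 -0.012]
0.028 103 [ 0.548 -0.075  0.519 -0.141  0.561 -0.012]
0.032 7 [ 0.55  -0.074  0.547 -0.132  0.563 -0.063]
0.036 4 [ 0.554 -0.068  0.541 -0.07   0.558 -0.061]
0.04 11 [ 0.554 -0.072  0.541 -0.084  0.561 -0.057]
0.044 14 [ 0.555 -0.066  0.539 -0.097  0.561 -0.051]
0.048 19 [ 0.556 -0.071  0.542 -0.095  0.563 -0.052]
0.052 22 [ 0.554 -0.068  0.537 -0.099  0.56  -0.047]
0.056 20 [ 0.553 -0.069  0.539 -0.092  0.559 -0.049]
t 5.98 pos [ 0.5478 -0.0742  0.0146] turn [-0.0016  0.0004  0.0017] | travel after turn [-0.0008  0.0012  0.0016] | now [-0.0008  0.0012  0.0016]
```

```bash
python3 -m handwheel '{"claw":[-1,-1,-1,-1,-1],"travel":[[0.01,0,0],[0.01,0,0],[0.01,0,0],[0.01,0,0],[0,0,0]],"turn":[[0,0,0],[0,0,0],[0,0,0],[0,0,0],[0,0,0]]}'; python3 -m handwheel '{"claw":[-1,-1],"travel":[[0,0,0],[0,0,0]],"turn":[[0,0,0],[0,0,0]]}'
python3 -c "
from h import *
p=vision.snapshot('top'); P=grid(p); print(bar(P)); tips(p,['fence_pointer','index_mark','left_clamp_grip','notch1']);save(p,'c5.png',(205,170,245,215),13)
p=vision.snapshot('scene'); tips(p,['fence_pointer','index_mark']); save(p,'c6.png',(285,240,325,270),16)
go(.588,-.0755,.05,.036)"
```

```text
time: 6.4
position: [0.5894, -0.0726, 0.0147]
orientation: [1.0, 0.019, 0.001, -0.001]
force: [2.5, 5.0, -1.9]
width: 0.0218
gripper_force: 40.7
time: 6.57
position: [0.5893, -0.0726, 0.0147]
orientation: [1.0, 0.019, 0.002, -0.001]
force: [3.0, 6.0, -3.5]
width: 0.0215
gripper_force: 40.7
(array([-0.0393733 ,  0.59637915]), 35)
fence_pointer 0.67 [0.5792 0.1155 0.0198]
index_mark 0.48 [0.5777 0.1127 0.0164]
left_clamp_grip 0.61 [0.5098 0.0893 0.0524]
notch1 0.94 [ 0.5452 -0.034   0.0101]
fence_pointer 0.95 [0.5772 0.1145 0.0144]
index_mark 0.65 [0.5388 0.0263 0.01  ]
t 6.97 pos [ 0.5891 -0.0726  0.0147] turn [-0.0018 -0.003   0.0021] | travel after turn [-0.0012  0.0028  0.0017] | now [-0.0012  0.0028  0.0017]
```

View pics/c5.png

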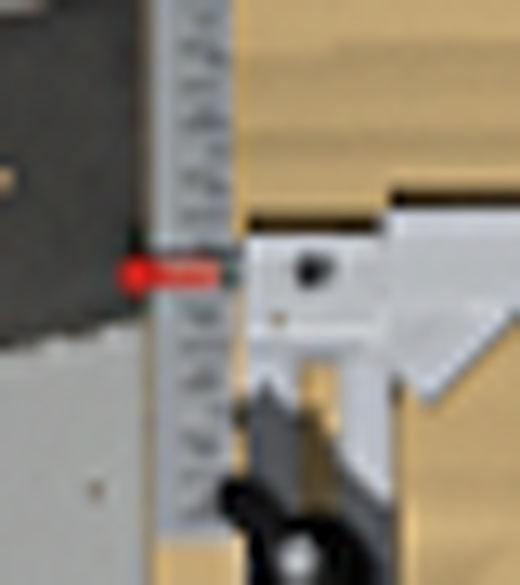

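View pics/c6.png

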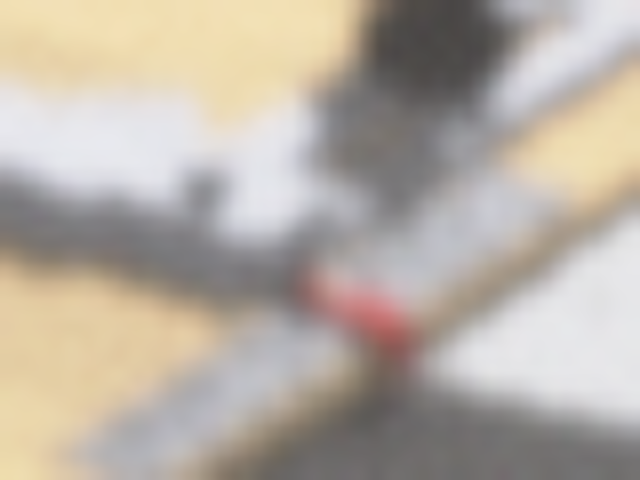

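```bash
python3 -c "
from h import *
A=np.mean([vision.snapshot('top')['color'].astype(float) for _ in range(3)],0)
print('gray, cols 214..226'); 
for r in range(183,200): print(r,A[r,214:227].mean(1).round().astype(int),'| r-g',(A[r,214:223,0]-A[r,214:223,1]).round().astype(int))
for c in (214,216,218,220):
    w_=np.clip(A[185:198,c,0]-A[185:198,c,1]-15,0,None); print(c,(w_*np.arange(185,198)).sum()/w_.sum())
p=vision.snapshot('top');P=grid(p); print(P[186:197,222].round(4))
"
```

```text
gray, cols 214..226
183 [ 59  58  98 157 143 121 122 128 151 150 151 151 151] | r-g [ 1  4  6 -4 -3 -2 -3 -5  2]
184 [ 59  58  99 157 148 138 130 106 129 153 152 153 152] | r-g [ 1  4  6 -5 -5 -3 -3 -4  3]
185 [ 56  56  98 158 151 153 150 137 141 151 152 154 154] | r-g [ 0  3  6 -5 -5 -2 -4 -4  3]
186 [ 54  52  94 157 144 123 122 122 131 143  90  94  96] | r-g [ 0  2  4 -5 -4 -2 -3 -5  5]
187 [ 49  32  91 160 150 141 140 138 144 139  32  35  35] | r-g [-1  2  2 -6 -4 -4 -4 -4  4]
188 [ 48  20  91 167 159 155 129 137 147 127 190 187 188] | r-g [ -5  -4  -4 -11  -9  -9  -9  -7  -2]
189 [ 47  30  62 104  99  95  72  71  81 111 207 201 201] | r-g [ 7 42 25 13 17 21 26  7 -6]
190 [ 69  87  79 107 128 126 126 119  95 137 190 183 180] | r-g [ 93 166 136  99  68  72  75  61 -11]
191 [ 74  93  82  97 108 105 112 118  70 122 190 183 183] | r-g [111 178 147 133 115 117 112  78 -11]
192 [ 65  66  90 146 140 142 142 141 123 143 190 185 186] | r-g [41 85 37 21 25 25 26 14 -5]
193 [ 50  46  92 162 151 128 129 133 152 160 192 188 188] | r-g [ -7   2  -7 -13 -11 -10  -9  -8  -1]
194 [ 70  81 108 159 
[... 191 characters left out ...]
26 127 125 130 161 164 161 163] | r-g [-3 -1  6 -5 -4 -2 -3 -3  4]
197 [163 155 131 153 152 142 142 140 143 170 180 178 176] | r-g [-3  0  8 -3 -3 -3 -3 -3  3]
198 [162 154 130 152 154 153 128 132 155 173 198 195 191] | r-g [-3  1  8 -4 -4 -3 -3 -4  2]
199 [161 154 129 154 148 124 109 118 157 180 191 141 196] | r-g [-1  1  7 -3 -3 -3 -2 -2  3]
214 190.73956594323872
216 190.5784543325527
218 190.7076612903226
220 190.59740259740263
[[0.5956 0.114  0.0083]
 [0.592  0.1135 0.0117]
 [0.5887 0.1132 0.0134]
 [0.586  0.1133 0.0116]
 [0.5823 0.1126 0.0161]
 [0.5803 0.1133 0.0097]
 [0.5761 0.1122 0.0179]
 [0.5744 0.1132 0.0087]
 [0.5712 0.1129 0.0102]
 [0.5675 0.1123 0.0147]
 [0.565  0.1125 0.0114]]
```

```bash
python3 -m handwheel '{"claw":[-0.2,0,0,0,0],"travel":[[0,0,0],[0,0,0],[0,0,-0.02],[0,0,-0.03],[0,0,-0.03]],"turn":[[0,0,0],[0,0,0],[0,0,0],[0,0,0],[0,0,0]]}' 40; python3 -m handwheel '{"claw":[0,0,0,0,0],"travel":[[0,0,0],[0,0,0],[0,0,0],[0,0,0],[0,0,0]],"turn":[[0,0,-0.12],[0,0,-0.12],[0,0,-0.12],[0,0,-0.12],[0,0,-0.12]]}'; python3 -m handwheel '{"claw":[0,0,0],"travel":[[0,0,0],[0,0,0],[0,0,0]],"turn":[[0,0,-0.12],[0,0,-0.045],[0,0,0]]}'
python3 -c "
from h import *
p=vision.snapshot('top'); P=grid(p); print(bar(P)); print(sense()['qpos'].round(2))
a=((P[...,0]-.512)**2+(P[...,1]-.088)**2<.04**2)&(P[...,2]>.044)&(P[...,2]<.08); q=P[a]
print(len(q),cv2.minAreaRect(q[:,:2].astype(np.float32)*1000),q.mean(0))
go(.512,.088,.1,.803)"
```

```text
time: 7.58
position: [0.5868, -0.0761, 0.0948]
orientation: [1.0, 0.018, -0.001, 0.001]
force: [0.2, -0.2, 0.5]
width: 0.0427
gripper_force: 0.0
time: 8.0
position: [0.5879, -0.0763, 0.095]
orientation: [0.949, 0.315, -0.0, 0.001]
force: [-0.2, -0.1, -0.3]
width: 0.0427
gripper_force: 0.0
time: 8.25
position: [0.5878, -0.0762, 0.0948]
orientation: [0.921, 0.39, -0.0, 0.001]
force: [-0.1, 0.3, -0.2]
width: 0.0426
gripper_force: 0.0
(array([-0.03843071,  0.59636819]), 33)
[ 0.61  0.35 -0.64  1.72  0.23  1.14 -0.86]
70 ((511.6628112792969, 88.10346984863281), (46.38238525390625, 10.0562105178833), 46.55172348022461) [0.51152116 0.08793931 0.060448  ]
t 8.3 pos [ 0.5879 -0.076   0.0947] turn [ 0.0012  0.0009 -0.004 ] | travel after turn [ 0.0653 -0.1685  0.0317] | now [ 0.0647 -0.1688  0.0315]
```

```bash
python3 -m handwheel '{"claw":[0,0,0,0,0],"travel":[[0.013,-0.0337,0],[0.013,-0.0337,0],[0.013,-0.0337,0],[0.013,-0.0337,0],[0.013,-0.0337,0]],"turn":[[0,0,0],[0,0,0],[0,0,0],[0,0,0],[0,0,0]]}'; python3 -m handwheel '{"claw":[0,0,0],"travel":[[0,0,0.02],[0,0,0.01],[0,0,0]],"turn":[[0,0,0],[0,0,0],[0,0,0]]}'
python3 -c "
from h import *
go(.5117,.088,.049,.81)"
```

```text
time: 8.72
position: [0.5114, 0.09, 0.0948]
orientation: [0.921, 0.389, 0.0, 0.001]
force: [0.7, 0.3, -0.6]
width: 0.0426
gripper_force: 0.0
time: 8.97
position: [0.5105, 0.0881, 0.0626]
orientation: [0.921, 0.39, -0.002, 0.0]
force: [0.2, 0.2, -0.7]
width: 0.0429
gripper_force: 0.0
t 8.97 pos [0.5105 0.0881 0.0626] turn [-0.0015  0.0037 -0.0094] | travel after turn [0.0008 0.001  0.0506] | now [0.001  0.001  0.0506]
```

```bash
python3 -m handwheel '{"claw":[0,0,0,0,-1],"travel":[[0.001,0.001,0.02],[0,0,0.02],[0,0,0.01],[0,0,0],[0,0,0]],"turn":[[0,0,0],[0,0,0],[0,0,0],[0,0,0],[0,0,0]]}' 30; python3 -m handwheel '{"claw":[-1,-1,-1,-1],"travel":[[0,0,0],[0,0,0],[0,0,0],[0,0,0]],"turn":[[0,0,0],[0,0,0],[0,0,0],[0,0,0]]}'
```

```text
time: 9.38
position: [0.5136, 0.0886, 0.0146]
orientation: [0.921, 0.389, -0.0, -0.0]
force: [0.3, 0.8, -0.1]
width: 0.032
gripper_force: 0.0
time: 9.72
position: [0.5119, 0.0916, 0.0157]
orientation: [0.921, 0.391, -0.001, -0.001]
force: [-6.5, 4.0, 4.8]
width: 0.0113
gripper_force: 32.6
```

```bash
python3 -m handwheel '{"claw":[-1,-1,-1,-1,-1],"travel":[[0,0,0],[0,0,0],[0,0,0],[0,0,0],[0,0,0]],"turn":[[0,0,0.12],[0,0,0.12],[0,0,0.12],[0,0,0.12],[0,0,0.12]]}'; python3 -m handwheel '{"claw":[-1,-1,-1,-1,-1],"travel":[[0,0,0],[0,0,0],[0,0,0],[0,0,0],[0,0,0]],"turn":[[0,0,0.12],[0,0,0.12],[0,0,0.12],[0,0,0.12],[0,0,0.12]]}';  python3 -m handwheel '{"claw":[-1,-1,-1],"travel":[[0,0,0],[0,0,0],[0,0,0]],"turn":[[0,0,0.12],[0,0,0],[0,0,0]]}'; python3 -c "
from h import *
print(sense()['qpos'].round(2),sense()['ft_torque'])
go(.5117,.088,.049,.81)"
```

```text
time: 10.13
position: [0.5128, 0.0901, 0.0157]
orientation: [0.995, 0.098, -0.001, 0.0]
force: [-5.2, 0.2, 2.3]
width: 0.0116
gripper_force: 32.2
time: 10.55
position: [0.5126, 0.0883, 0.0157]
orientation: [0.98, -0.201, -0.001, 0.001]
force: [-3.8, -3.0, 4.8]
width: 0.0119
gripper_force: 32.5
time: 10.8
position: [0.5124, 0.0879, 0.0157]
orientation: [0.966, -0.257, -0.001, 0.002]
force: [-4.8, -2.7, 4.1]
width: 0.0116
gripper_force: 32.6
[ 0.23  0.28 -0.51  1.96  0.17  0.94 -2.45] [-0.69012932  1.11372155 -0.07210728]
t 10.8 pos [0.5124 0.0879 0.0157] turn [ 0.0027  0.0029 -1.3296] | travel after turn [-0.0004 -0.0006  0.0037] | now [-0.0006  0.0003  0.0037]
```

```bash
python3 -m handwheel '{"claw":[-0.2,0,0,0,0],"travel":[[0,0,0],[0,0,0],[0,0,-0.02],[0,0,-0.03],[0,0,-0.03]],"turn":[[0,0,0],[0,0,0],[0,0,0],[0,0,0],[0,0,0]]}' ; python3 -m handwheel '{"claw":[0,0,0,0,0],"travel":[[0,0,0],[0,0,0],[0,0,0],[0,0,0],[0,0,0]],"turn":[[0,0,-0.118],[0,0,-0.118],[0,0,-0.118],[0,0,-0.118],[0,0,-0.118]]}';  python3 -m handwheel '{"claw":[0,0,0,0,0],"travel":[[0,0,0],[0,0,0],[0,0,0],[0,0,0],[0,0,0]],"turn":[[0,0,-0.118],[0,0,-0.118],[0,0,-0.118],[0,0,-0.118],[0,0,0]]}'; python3 -c "
from h import *
p=vision.snapshot('top'); P=grid(p); print(bar(P)); print(sense()['qpos'].round(2))
for c in ((.512,.088),(.5244,-.24)):
  a=((P[...,0]-c[0])**2+(P[...,1]-c[1])**2<.035**2)&(P[...,2]>.044)&(P[...,2]<.07); q=P[a]
  print(len(q),cv2.minAreaRect(q[:,:2].astype(np.float32)*1000),q.mean(0))
go(.5244,-.24,.1,.54)"
```

```text
time: 11.22
position: [0.5131, 0.0898, 0.0955]
orientation: [0.967, -0.256, -0.0, -0.0]
force: [0.5, -0.4, -0.1]
width: 0.0428
gripper_force: 0.0
time: 11.63
position: [0.5142, 0.0899, 0.0955]
orientation: [0.999, 0.039, 0.001, -0.0]
force: [0.7, 0.0, -0.8]
width: 0.0424
gripper_force: 0.0
time: 12.05
position: [0.5141, 0.0898, 0.0953]
orientation: [0.963, 0.27, 0.001, 0.0]
force: [0.2, -1.6, 0.5]
width: 0.0426
gripper_force: 0.0
(array([-0.04321365,  0.59665885]), 78)
[ 0.36  0.19 -0.63  1.89  0.13  1.1  -1.35]
0 ((0.0, 0.0), (0.0, 0.0), 0.0) [nan nan nan]
83 ((524.4014892578125, -239.82794189453125), (45.78491973876953, 12.896554946899414), 31.75358772277832) [ 0.52353566 -0.23903675  0.0584968 ]
t 12.1 pos [0.5141 0.0898 0.0952] turn [ 0.0005 -0.0014  0.0016] | travel after turn [-0.1607  0.2881  0.0322] | now [-0.1612  0.2879  0.0321]<string>:6: RuntimeWarning: Mean of empty slice.
  ret = um.true_divide(
```

```bash
python3 -m handwheel '{"claw":[0,0,0,0,0],"travel":[[-0.0161,0.0288,0],[-0.0161,0.0288,0],[-0.0161,0.0288,0],[-0.0161,0.0288,0],[-0.0161,0.0288,0]],"turn":[[0,0,0],[0,0,0],[0,0,0],[0,0,0],[0,0,0]]}'; python3 -m handwheel '{"claw":[0,0,0,0,0],"travel":[[-0.0161,0.0288,0],[-0.0161,0.0288,0],[-0.0161,0.0288,0],[-0.0161,0.0288,0],[-0.0161,0.0288,0]],"turn":[[0,0,0],[0,0,0],[0,0,0],[0,0,0],[0,0,0]]}';  python3 -m handwheel '{"claw":[0,0,0],"travel":[[0,0,0.03],[0,0,0],[0,0,0]],"turn":[[0,0,0],[0,0,0],[0,0,0]]}'; python3 -c "
from h import *
p=vision.snapshot('top'); P=grid(p); print(bar(P)); print(sense()['qpos'].round(2))
for c in ((.512,.088),):
  a=((P[...,0]-c[0])**2+(P[...,1]-c[1])**2<.035**2)&(P[...,2]>.044)&(P[...,2]<.07); q=P[a]
  print(len(q),cv2.minAreaRect(q[:,:2].astype(np.float32)*1000),q.mean(0))
go(.5242,-.2395,.049,.545)"
```

```text
time: 12.52
position: [0.5194, -0.0769, 0.0952]
orientation: [0.964, 0.267, 0.001, 0.0]
force: [0.6, -0.8, -0.4]
width: 0.0427
gripper_force: 0.0
time: 12.93
position: [0.525, -0.242, 0.0951]
orientation: [0.964, 0.267, 0.0, 0.0]
force: [0.9, -0.5, 0.2]
width: 0.0427
gripper_force: 0.0
time: 13.18
position: [0.5237, -0.2397, 0.0636]
orientation: [0.964, 0.267, -0.001, -0.001]
force: [-0.4, -0.4, 1.0]
width: 0.0424
gripper_force: 0.0
(array([-0.0416865 ,  0.59672478]), 84)
[ 0.73  0.31 -0.4   1.79  0.14  1.06 -0.75]
78 ((511.7846984863281, 89.08036041259766), (11.933687210083008, 47.177589416503906), 59.376190185546875) [0.51154352 0.08821009 0.05906577]
t 13.23 pos [ 0.525  -0.2393  0.0648] turn [-0.0008 -0.0004 -0.002 ] | travel after turn [-0.0008 -0.0002  0.0528] | now [-0.0008 -0.0002  0.0528]
```

```bash
python3 -m handwheel '{"claw":[0,0,0,0,-1],"travel":[[0,0,0.02],[0,0,0.02],[0,0,0.012],[0,0,0],[0,0,0]],"turn":[[0,0,0],[0,0,0],[0,0,0],[0,0,0],[0,0,0]]}' 30; python3 -m handwheel '{"claw":[-1,-1,-1,-1],"travel":[[0,0,0],[0,0,0],[0,0,0],[0,0,0]],"turn":[[0,0,0],[0,0,0],[0,0,0],[0,0,0]]}'; python3 -m handwheel '{"claw":[-1,-1,-1,-1,-1],"travel":[[0,0,0],[0,0,0],[0,0,0],[0,0,0],[0,0,0]],"turn":[[0,0,0.12],[0,0,0.12],[0,0,0.12],[0,0,0.12],[0,0,0.12]]}'
```

```text
time: 13.65
position: [0.5251, -0.2395, 0.0132]
orientation: [0.963, 0.269, 0.0, -0.0]
force: [0.4, -0.2, -0.5]
width: 0.0318
gripper_force: 0.0
time: 13.98
position: [0.5252, -0.2389, 0.0143]
orientation: [0.963, 0.269, 0.0, -0.0]
force: [-2.3, 5.0, 5.8]
width: 0.0117
gripper_force: 31.0
time: 14.4
position: [0.5256, -0.2406, 0.0143]
orientation: [1.0, -0.031, 0.001, 0.001]
force: [-0.6, -0.6, 3.1]
width: 0.0114
gripper_force: 30.4
```

```bash
python3 -m handwheel '{"claw":[-1,-1,-1,-1,-1],"travel":[[0,0,0],[0,0,0],[0,0,0],[0,0,0],[0,0,0]],"turn":[[0,0,0.12],[0,0,0.12],[0,0,0.12],[0,0,0.12],[0,0,0.12]]}'; python3 -m handwheel '{"claw":[-1,-1,-1],"travel":[[0,0,0],[0,0,0],[0,0,0]],"turn":[[0,0,0.08],[0,0,0],[0,0,0]]}'; python3 -c "
from h import *
print(sense()['ft_torque'])"; python3 -m handwheel '{"claw":[-0.2,0,0,0,0],"travel":[[0,0,0],[0,0,0],[0,0,-0.02],[0,0,-0.04],[0,0,-0.04]],"turn":[[0,0,0],[0,0,0],[0,0,0],[0,0,0],[0,0,0]]}'; python3 -m handwheel '{"claw":[1,1,1,1,1],"travel":[[0,0,-0.02],[0,0,0],[0,0,0],[0,0,0],[0,0,0]],"turn":[[0,0,-0.12],[0,0,-0.12],[0,0,-0.12],[0,0,-0.12],[0,0,-0.08]]}'; cat >> h.py <<'E'
def tins(P):
    lab=(P[...,0]>.38)&(P[...,0]<.65)&(P[...,1]>-.26)&(P[...,1]<.5)&(P[...,2]>.064)&(P[...,2]<.1)
    n,l,st,ce=cv2.connectedComponentsWithStats(lab.astype(np.uint8))
    for i in range(1,n):
        if st[i,4]>60: q=P[l==i]; print('tin?',st[i,4],np.round(np.median(q,0),4),np.round((q.min(0)+q.max(0))/2,4))
E
python3 -c "
from h import *
p=vision.snapshot('top'); P=grid(p); print(bar(P)); tins(P); print(sense()['qpos'].round(2))
go(.492,.269,.14,0)"
```

```text
time: 14.82
position: [0.5249, -0.2422, 0.0143]
orientation: [0.946, -0.325, 0.001, 0.001]
force: [-2.3, -2.3, 2.8]
width: 0.0114
gripper_force: 30.4
time: 15.07
position: [0.5248, -0.2424, 0.0143]
orientation: [0.933, -0.359, 0.001, 0.001]
force: [-3.7, -2.5, 6.1]
width: 0.0116
gripper_force: 31.0
[-0.66392891  0.82935472 -0.09921103]
time: 15.48
position: [0.5236, -0.2387, 0.1119]
orientation: [0.933, -0.359, -0.002, -0.001]
force: [1.6, -0.9, -0.1]
width: 0.0426
gripper_force: 0.0
time: 15.9
position: [0.5252, -0.2394, 0.1327]
orientation: [0.996, -0.084, 0.0, -0.0]
force: [-0.1, -0.7, -0.4]
width: 0.0856
gripper_force: 0.0
(array([-0.04193534,  0.59679448]), 82)
tin? 377 [0.56   0.3315 0.0843] [0.5605 0.3323 0.0792]
tin? 392 [0.5017 0.3963 0.0841] [0.5021 0.3989 0.08  ]
tin? 393 [0.4919 0.2676 0.0841] [0.4919 0.269  0.079 ]
tin? 407 [0.4358 0.3417 0.0838] [0.4365 0.3431 0.0794]
[ 0.6   0.23 -0.24  1.73  0.06  1.19 -1.4 ]
t 15.95 pos [ 0.5252 -0.2394  0.1326] turn [-0.0007 -0.0006 -0.1663] | travel after turn [-0.0332 -0.5084  0.0296] | now [-0.1169 -0.4958  0.0299]
```

```bash
T='' ; python3 -m handwheel '{"claw":[1,1,1,1,1],"travel":[[0,0,0],[0,0,0],[0,0,0],[0,0,0],[0,0,0]],"turn":[[0,0,-0.1185],[0,0,-0.1185],[0,0,-0.1185],[0,0,-0.1185],[0,0,-0.1185]]}'; python3 -m handwheel '{"claw":[1,1,1,1,1],"travel":[[0,0,0],[0,0,0],[0,0,0],[0,0,0],[0,0,0]],"turn":[[0,0,-0.1185],[0,0,-0.1185],[0,0,-0.1185],[0,0,-0.1185],[0,0,-0.1185]]}'; python3 -m handwheel '{"claw":[1,1,1,1,1],"travel":[[0,0,0],[0,0,0],[0,0,0],[0,0,0],[0,0,0]],"turn":[[0,0,-0.1185],[0,0,-0.1185],[0,0,-0.1185],[0,0,-0.1185],[0,0,-0.1185]]}'; python3 -c "
from h import *
p=vision.snapshot('top'); P=grid(p); print(bar(P)); tins(P); print(sense()['qpos'].round(2))
go(.492,.269,.15,1.611)"
```

```text
time: 16.37
position: [0.525, -0.2395, 0.1324]
orientation: [0.978, 0.209, 0.0, -0.0]
force: [-0.8, 0.4, 1.2]
width: 0.0854
gripper_force: 0.0
time: 16.78
position: [0.525, -0.2395, 0.1325]
orientation: [0.874, 0.486, 0.0, -0.0]
force: [0.5, -0.6, -0.2]
width: 0.0853
gripper_force: 0.0
time: 17.2
position: [0.525, -0.2395, 0.1324]
orientation: [0.694, 0.72, 0.0, -0.0]
force: [0.6, -0.0, -0.7]
width: 0.0857
gripper_force: 0.0
(array([-0.04215014,  0.59678787]), 83)
tin? 377 [0.5598 0.3311 0.0844] [0.5602 0.3323 0.0791]
tin? 388 [0.5019 0.3967 0.0842] [0.5022 0.3981 0.0793]
tin? 394 [0.4921 0.2674 0.0843] [0.4918 0.269  0.0803]
tin? 412 [0.4356 0.3421 0.0839] [0.4366 0.3432 0.079 ]
[ 0.77  0.25 -0.44  1.73  0.11  1.19  0.34]
t 17.25 pos [ 0.525  -0.2396  0.1324] turn [ 0.0004 -0.0006  0.0011] | travel after turn [ 0.5095 -0.0126  0.0194] | now [ 0.5095 -0.012   0.0197]
```

```bash
python3 -m handwheel '{"claw":[1,1,1,1,1],"travel":[[0.039,-0.001,0],[0.039,-0.001,0],[0.039,-0.001,0],[0.039,-0.001,0],[0.039,-0.001,0]],"turn":[[0,0,0],[0,0,0],[0,0,0],[0,0,0],[0,0,0]]}'; python3 -m handwheel '{"claw":[1,1,1,1,1],"travel":[[0.039,-0.001,0],[0.039,-0.001,0],[0.039,-0.001,0],[0.039,-0.001,0],[0.039,-0.001,0]],"turn":[[0,0,0],[0,0,0],[0,0,0],[0,0,0],[0,0,0]]}'; python3 -m handwheel '{"claw":[1,1,1,1,1],"travel":[[0.039,-0.001,0.01],[0.039,-0.001,0.01],[0.0385,0,0],[0,0,0],[0,0,0]],"turn":[[0,0,0],[0,0,0],[0,0,0],[0,0,0],[0,0,0]]}'; python3 -c "
from h import *
p=vision.snapshot('scene'); P=grid(p); print(sense()['qpos'].round(2))
m=(abs(P[...,0]-.49)<.08)&(abs(P[...,1]-.27)<.03)&(P[...,2]>.095);q=P[m]; print('lowest finger z',np.sort(q[:,2])[:8].round(3))
go(.492,.2685,.07,1.611)"
```

```text
time: 17.67
position: [0.5135, -0.0433, 0.1326]
orientation: [0.697, 0.717, 0.0, 0.0]
force: [0.6, 0.6, -1.2]
width: 0.0851
gripper_force: 0.0
time: 18.08
position: [0.5024, 0.1515, 0.1328]
orientation: [0.697, 0.717, 0.0, 0.0]
force: [0.9, -0.5, 0.1]
width: 0.0854
gripper_force: 0.0
time: 18.5
position: [0.4957, 0.2695, 0.1125]
orientation: [0.695, 0.719, 0.0, -0.001]
force: [0.5, -0.8, -0.3]
width: 0.0856
gripper_force: 0.0
[ 0.13  0.3  -0.78  1.77  0.23  1.17 -0.68]
lowest finger z [0.098 0.099 0.147 0.148 0.148 0.148 0.149 0.149]
t 18.55 pos [0.4966 0.2668 0.1123] turn [-0.0007 -0.0003 -0.0092] | travel after turn [ 0.0019 -0.0045  0.0793] | now [ 0.0019 -0.0045  0.0793]
```

```bash
python3 -m handwheel '{"claw":[1,1,1,1,1],"travel":[[0.002,-0.0045,0.02],[0,0,0.02],[0,0,0.02],[0,0,0.019],[0,0,0]],"turn":[[0,0,-0.009],[0,0,0],[0,0,0],[0,0,0],[0,0,0]]}'; python3 -m handwheel '{"claw":[-1,-1,-1,-1,-1],"travel":[[0,0,0],[0,0,0],[0,0,0],[0,0,0],[0,0,0]],"turn":[[0,0,0],[0,0,0],[0,0,0],[0,0,0],[0,0,0]]}' 35; python3 -m handwheel '{"claw":[-1,-1,-1,-1,-1],"travel":[[0,0,-0.02],[0,0,-0.03],[0,0,-0.03],[0,0,0],[0,0,0]],"turn":[[0,0,0],[0,0,0],[0,0,0],[0,0,0],[0,0,0]]}'; python3 -c "
from h import *
p=vision.snapshot('scene'); save(p,'s7.png',(320,170,460,310),4)
p=vision.snapshot('top'); P=grid(p); tins(P)
go(.5502,-.1822,.13,1.611)"
```

```text
time: 18.97
position: [0.4909, 0.2636, 0.03]
orientation: [0.695, 0.719, -0.003, -0.001]
force: [-0.9, -0.4, -0.5]
width: 0.0856
gripper_force: 0.0
time: 19.38
position: [0.4941, 0.2676, 0.0352]
orientation: [0.693, 0.721, 0.001, 0.001]
force: [0.9, -2.0, 5.5]
width: 0.0548
gripper_force: 37.9
time: 19.8
position: [0.4937, 0.2682, 0.1152]
orientation: [0.693, 0.721, 0.002, 0.001]
force: [-0.3, -0.4, -2.6]
width: 0.0552
gripper_force: 38.1
tin? 66 [0.5768 0.3428 0.0844] [0.5768 0.3439 0.0851]
t 19.9 pos [0.492  0.2669 0.1125] turn [-0.0015  0.0011 -0.0008] | travel after turn [-0.4511  0.0401  0.0195] | now [-0.451   0.0405  0.0199]
```

View pics/s7.png

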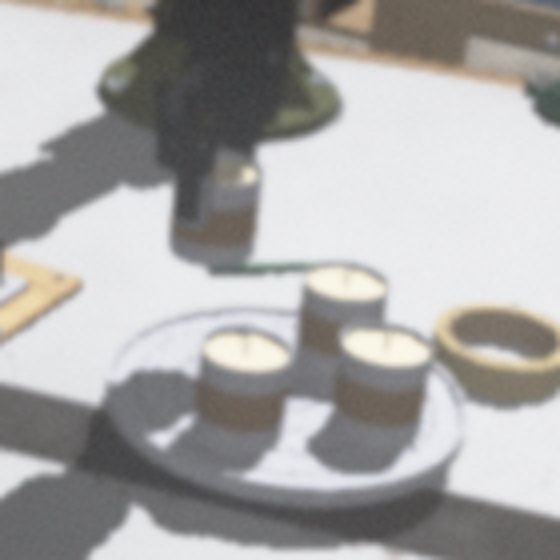

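```bash
python3 -m handwheel '{"claw":[-1,-1,-1,-1,-1],"travel":[[-0.0376,0.0033,0],[-0.0376,0.0033,0],[-0.0376,0.0033,0],[-0.0376,0.0033,0],[-0.0376,0.0033,0]],"turn":[[0,0,0],[0,0,0],[0,0,0],[0,0,0],[0,0,0]]}'; python3 -m handwheel '{"claw":[-1,-1,-1,-1,-1],"travel":[[-0.0376,0.0033,0],[-0.0376,0.0033,0],[-0.0376,0.0033,0],[-0.0376,0.0033,0],[-0.0376,0.0033,0]],"turn":[[0,0,0],[0,0,0],[0,0,0],[0,0,0],[0,0,0]]}'; python3 -m handwheel '{"claw":[-1,-1,-1,-1,-1],"travel":[[-0.0376,0.0033,0],[-0.0376,0.0033,0],[0,0,0],[0,0,0],[0,0,0]],"turn":[[0,0,0],[0,0,0],[0,0,0],[0,0,0],[0,0,0]]}'; python3 -c "
from h import *
go(.5502,-.1822,.052,1.611)"
```

```text
time: 20.32
position: [0.5151, 0.0783, 0.1117]
orientation: [0.693, 0.721, -0.001, -0.001]
force: [1.2, 0.0, -1.9]
width: 0.0555
gripper_force: 38.1
time: 20.73
position: [0.539, -0.1086, 0.1117]
orientation: [0.693, 0.721, -0.001, -0.001]
force: [1.2, 0.7, -2.4]
width: 0.055
gripper_force: 38.1
time: 21.15
position: [0.5489, -0.1808, 0.1117]
orientation: [0.693, 0.721, -0.0, -0.002]
force: [0.4, 1.2, -2.5]
width: 0.055
gripper_force: 38.2
t 21.15 pos [ 0.5489 -0.1808  0.1117] turn [-0.0029 -0.0023 -0.0009] | travel after turn [-0.0014  0.0012  0.0967] | now [-0.0016  0.0015  0.0967]
```

```bash
python3 -m handwheel '{"claw":[-1,-1,-1,-1,-1],"travel":[[-0.0015,-0.003,0.03],[0,0,0.03],[0,0,0.025],[0,0,0],[0,0,0]],"turn":[[0,0,0],[0,0,0],[0,0,0],[0,0,0],[0,0,0]]}';python3 -m handwheel '{"claw":[-1,-1,-1],"travel":[[0,0,0.005],[0,0,0.003],[0,0,0]],"turn":[[0,0,0],[0,0,0],[0,0,0]]}';python3 -m handwheel '{"claw":[-1,-1,-1],"travel":[[0,0,0.003],[0,0,0],[0,0,0]],"turn":[[0,0,0],[0,0,0],[0,0,0]]}'; python3 -c "
from h import *
go(.5502,-.1822,.052,1.611)"
```

```text
time: 21.57
position: [0.5458, -0.181, 0.0272]
orientation: [0.692, 0.722, -0.001, -0.002]
force: [0.5, -0.5, -1.5]
width: 0.0555
gripper_force: 38.1
time: 21.82
position: [0.5479, -0.1833, 0.0215]
orientation: [0.693, 0.721, 0.0, 0.001]
force: [0.3, 0.3, -2.7]
width: 0.0551
gripper_force: 38.1
time: 22.07
position: [0.5473, -0.1836, 0.0179]
orientation: [0.693, 0.721, -0.0, 0.0]
force: [0.5, 0.5, -2.6]
width: 0.0551
gripper_force: 38.1
t 22.07 pos [ 0.5473 -0.1836  0.0179] turn [ 0.0003  0.0004 -0.0008] | travel after turn [0.0013 0.003  0.0029] | now [0.0013 0.003  0.0029]
```

```bash
python3 -m handwheel '{"claw":[-1,-1],"travel":[[0,0,0.002],[0,0,0]],"turn":[[0,0,0],[0,0,0]]}';python3 -m handwheel '{"claw":[-1,-1],"travel":[[0,0,0.002],[0,0,0]],"turn":[[0,0,0],[0,0,0]]}'; python3 -m handwheel '{"claw":[-1,-1],"travel":[[0,0.002,0],[0,0,0]],"turn":[[0,0,0],[0,0,0]]}'; python3 -m handwheel '{"claw":[-1,-1],"travel":[[0,0.002,0],[0,0,0]],"turn":[[0,0,0],[0,0,0]]}'
```

```text
time: 22.23
position: [0.5471, -0.1835, 0.0155]
orientation: [0.693, 0.721, -0.0, -0.0]
force: [-0.7, -0.5, -2.4]
width: 0.0553
gripper_force: 38.1
time: 22.4
position: [0.5471, -0.1835, 0.0152]
orientation: [0.693, 0.721, -0.001, 0.0]
force: [-4.8, 1.2, 9.0]
width: 0.0549
gripper_force: 39.1
time: 22.57
position: [0.5472, -0.1836, 0.0153]
orientation: [0.693, 0.721, -0.002, -0.001]
force: [-10.6, 1.8, 14.8]
width: 0.0551
gripper_force: 39.8
time: 22.73
position: [0.5484, -0.1837, 0.0154]
orientation: [0.693, 0.721, -0.003, -0.002]
force: [-12.6, 2.1, 17.5]
width: 0.0548
gripper_force: 39.9
```

```bash
python3 -m handwheel '{"claw":[-1,-1],"travel":[[0,0,-0.0018],[0,0,0]],"turn":[[0,0,0],[0,0,0]]}'; python3 -m handwheel '{"claw":[-1,-1],"travel":[[0,0.0015,0],[0,0,0]],"turn":[[0,0,0],[0,0,0]]}'
```

```text
time: 22.9
position: [0.5516, -0.1835, 0.016]
orientation: [0.693, 0.721, 0.0, 0.001]
force: [1.0, -0.4, -1.6]
width: 0.0552
gripper_force: 38.3
time: 23.07
position: [0.5517, -0.1834, 0.0153]
orientation: [0.693, 0.721, -0.001, -0.001]
force: [-4.6, -0.3, 4.4]
width: 0.0553
gripper_force: 38.8
```

```bash
python3 -m handwheel '{"claw":[0.5,0.7,0.7,0.7,0.7],"travel":[[0,0,-0.0005],[0,0,0],[0,0,-0.03],[0,0,-0.04],[0,0,-0.03]],"turn":[[0,0,0],[0,0,0],[0,0,0],[0,0,0],[0,0,0]]}'; python3 -m handwheel '{"claw":[1,1,1,1,1],"travel":[[0.03,0,0],[0.03,0,0],[0.03,0,0],[0.03,0,0],[0.03,0,0]],"turn":[[0,0,0],[0,0,0],[0,0,0],[0,0,0],[0,0,0]]}'; python3 -m handwheel '{"claw":[1,1,1,1,1],"travel":[[0.03,0,0],[0.03,0,0],[0.03,0,0],[0.03,0,0],[0,0,0]],"turn":[[0,0,0],[0,0,0],[0,0,0],[0,0,0],[0,0,0]]}';  sed -i 's/P\[...,2\]>.064/P[...,2]>.062/' h.py; python3 -c "
from h import *
p=vision.snapshot('top'); P=grid(p); print(bar(P)); tins(P); save(p,'c8.png',(300,180,380,240),8)
go(.5,.33,.17,1.611)"
```

```text
time: 23.48
position: [0.5538, -0.1828, 0.118]
orientation: [0.693, 0.721, 0.001, 0.001]
force: [1.4, -0.0, 0.6]
width: 0.0729
gripper_force: 0.0
time: 23.9
position: [0.5474, -0.0316, 0.1163]
orientation: [0.693, 0.721, 0.001, 0.001]
force: [0.2, 0.5, 0.1]
width: 0.0852
gripper_force: 0.0
time: 24.32
position: [0.5416, 0.0955, 0.1167]
orientation: [0.689, 0.724, 0.003, -0.001]
force: [-0.4, 1.0, 0.8]
width: 0.0853
gripper_force: 0.0
(array([-0.04119884,  0.59687887]), 83)
tin? 378 [0.5599 0.3337 0.084 ] [0.5603 0.3354 0.0787]
tin? 267 [ 0.5538 -0.1818  0.0652] [ 0.5545 -0.1822  0.0696]
tin? 396 [0.4977 0.3959 0.0838] [0.4978 0.3985 0.0773]
tin? 407 [0.4357 0.3387 0.084 ] [0.4366 0.3402 0.079 ]
t 24.37 pos [0.542  0.0918 0.1164] turn [ 0.002  -0.0025  0.0068] | travel after turn [ 0.2397 -0.0324 -0.0166] | now [ 0.2399 -0.0308 -0.016 ]
```

View pics/c8.png

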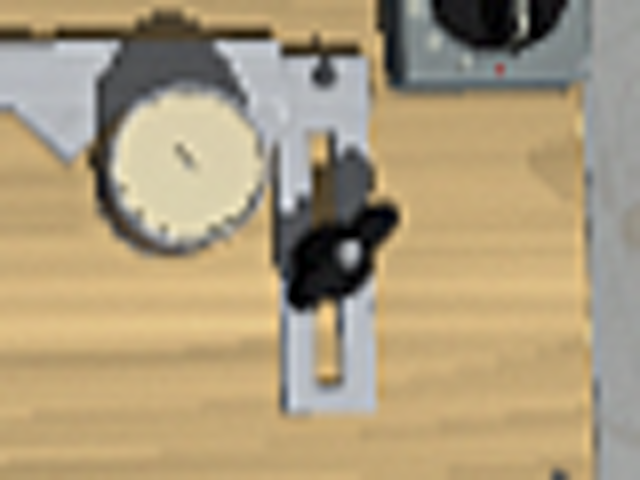

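```bash
python3 -m handwheel '{"claw":[1,1,1,1,1],"travel":[[0.0346,0.004,0],[0.0346,0.004,0],[0.0346,0.004,0],[0.0346,0.004,0],[0.0346,0.004,0]],"turn":[[0,0,0.007],[0,0,0],[0,0,0],[0,0,0],[0,0,0]]}'; python3 -m handwheel '{"claw":[1,1,1,1,1],"travel":[[0.0346,0.004,0],[0.0346,0.004,0],[0,0,0],[0,0,0],[0,0,0]],"turn":[[0,0,0],[0,0,0],[0,0,0],[0,0,0],[0,0,0]]}'; python3 -c "
from h import *
p=vision.snapshot('top'); P=grid(p); tins(P)
go(.5603,.3350,.07,1.611)"
```

```text
time: 24.78
position: [0.5573, 0.2606, 0.1159]
orientation: [0.696, 0.718, 0.0, 0.0]
force: [0.2, -0.1, 0.7]
width: 0.0859
gripper_force: 0.0
time: 25.2
position: [0.5626, 0.3283, 0.1154]
orientation: [0.696, 0.718, -0.0, 0.0]
force: [-0.0, -0.8, 0.4]
width: 0.0856
gripper_force: 0.0
tin? 336 [0.561  0.3307 0.0841] [0.5606 0.3333 0.08  ]
tin? 260 [ 0.5535 -0.1815  0.0649] [ 0.5547 -0.1823  0.0693]
t 25.25 pos [0.5629 0.3274 0.1155] turn [ 0.0002  0.0016 -0.0101] | travel after turn [ 0.0077 -0.0023  0.0825] | now [ 0.0078 -0.0024  0.0824]
```

```bash
python3 -m handwheel '{"claw":[1,1,1,1,1],"travel":[[0.0075,-0.0024,0.02],[0,0,0.02],[0,0,0.02],[0,0,0.02],[0,0,0]],"turn":[[0,0,-0.01],[0,0,0],[0,0,0],[0,0,0],[0,0,0]]}'; python3 -m handwheel '{"claw":[-1,-1,-1,-1,-1],"travel":[[0,0,0],[0,0,0],[0,0,0],[0,0,0],[0,0,0]],"turn":[[0,0,0],[0,0,0],[0,0,0],[0,0,0],[0,0,0]]}' 35; python3 -m handwheel '{"claw":[-1,-1,-1,-1,-1],"travel":[[0,0,-0.02],[0,0,-0.03],[0,0,-0.03],[0,0,0],[0,0,0]],"turn":[[0,0,0],[0,0,0],[0,0,0],[0,0,0],[0,0,0]]}'; python3 -c "
from h import *
go(.5445,-.1122,.052,1.611)"
```

```text
time: 25.67
position: [0.558, 0.3322, 0.0315]
orientation: [0.693, 0.721, -0.004, -0.0]
force: [-0.6, -0.2, -1.1]
width: 0.0853
gripper_force: 0.0
time: 26.08
position: [0.5605, 0.3374, 0.0379]
orientation: [0.692, 0.722, 0.001, 0.001]
force: [-0.6, -0.5, 7.0]
width: 0.055
gripper_force: 38.1
time: 26.5
position: [0.5603, 0.338, 0.1181]
orientation: [0.692, 0.722, 0.002, 0.001]
force: [-0.5, -0.0, -2.8]
width: 0.0548
gripper_force: 38.1
t 26.5 pos [0.5603 0.338  0.1181] turn [ 0.004  -0.0016  0.0024] | travel after turn [-0.4492 -0.0339  0.1031] | now [-0.4493 -0.0354  0.1023]
```

```bash
python3 -m handwheel '{"claw":[-1,-1,-1,-1,-1],"travel":[[-0.0374,-0.0029,0],[-0.0374,-0.0029,0],[-0.0374,-0.0029,0],[-0.0374,-0.0029,0],[-0.0374,-0.0029,0]],"turn":[[0,0,0],[0,0,0],[0,0,0],[0,0,0],[0,0,0]]}'; python3 -m handwheel '{"claw":[-1,-1,-1,-1,-1],"travel":[[-0.0374,-0.0029,0],[-0.0374,-0.0029,0],[-0.0374,-0.0029,0],[-0.0374,-0.0029,0],[-0.0374,-0.0029,0]],"turn":[[0,0,0],[0,0,0],[0,0,0],[0,0,0],[0,0,0]]}'; python3 -m handwheel '{"claw":[-1,-1,-1,-1,-1],"travel":[[-0.0374,-0.0029,0],[-0.0374,-0.0029,0],[0,0,0],[0,0,0],[0,0,0]],"turn":[[0,0,0],[0,0,0],[0,0,0],[0,0,0],[0,0,0]]}'; python3 -c "
from h import *
go(.5445,-.1122,.055,1.611)"
```

```text
time: 26.92
position: [0.5512, 0.1473, 0.1141]
orientation: [0.692, 0.722, -0.001, -0.001]
force: [1.0, -1.3, -1.3]
width: 0.055
gripper_force: 38.1
time: 27.33
position: [0.5445, -0.0399, 0.1144]
orientation: [0.692, 0.722, -0.001, -0.001]
force: [1.1, -0.4, -1.9]
width: 0.0551
gripper_force: 38.1
time: 27.75
position: [0.5426, -0.1123, 0.1146]
orientation: [0.692, 0.722, -0.0, -0.001]
force: [-0.0, 0.9, -0.8]
width: 0.0551
gripper_force: 38.1
t 27.75 pos [ 0.5426 -0.1123  0.1146] turn [-0.002  -0.0014  0.0018] | travel after turn [0.0001 0.002  0.0966] | now [-0.0001  0.0021  0.0966]
```

```bash
python3 -m handwheel '{"claw":[-1,-1,-1,-1,-1],"travel":[[0,0.002,0.03],[0,0,0.03],[0,0,0.029],[0,0,0],[0,0,0]],"turn":[[0,0,0],[0,0,0],[0,0,0],[0,0,0],[0,0,0]]}';python3 -m handwheel '{"claw":[-1,-1,-1],"travel":[[0,0,0.004],[0,0,0],[0,0,0]],"turn":[[0,0,0],[0,0,0],[0,0,0]]}';python3 -m handwheel '{"claw":[-1,-1],"travel":[[0,0,0.002],[0,0,0]],"turn":[[0,0,0],[0,0,0]]}'
```

```text
time: 28.17
position: [0.5439, -0.1105, 0.0255]
orientation: [0.691, 0.723, -0.001, -0.002]
force: [0.2, -0.3, -1.9]
width: 0.0551
gripper_force: 38.2
time: 28.42
position: [0.5468, -0.1127, 0.0245]
orientation: [0.692, 0.722, 0.001, 0.001]
force: [-0.0, -0.5, -1.2]
width: 0.0553
gripper_force: 38.2
time: 28.58
position: [0.546, -0.1129, 0.0216]
orientation: [0.692, 0.722, 0.0, 0.001]
force: [0.0, 0.3, -3.4]
width: 0.0549
gripper_force: 38.2
```

```bash
python3 -m handwheel '{"claw":[-1,-1],"travel":[[0,0,0.002],[0,0,0]],"turn":[[0,0,0],[0,0,0]]}';python3 -m handwheel '{"claw":[-1,-1],"travel":[[0,0,0.0015],[0,0,0]],"turn":[[0,0,0],[0,0,0]]}';python3 -m handwheel '{"claw":[-1,-1],"travel":[[0,0.0015,0],[0,0,0]],"turn":[[0,0,0],[0,0,0]]}';python3 -m handwheel '{"claw":[-1,-1],"travel":[[0,0.0015,0],[0,0,0]],"turn":[[0,0,0],[0,0,0]]}'
```

```text
time: 28.75
position: [0.5455, -0.1129, 0.0189]
orientation: [0.692, 0.722, -0.0, 0.0]
force: [0.1, 0.0, -2.4]
width: 0.0557
gripper_force: 38.2
time: 28.92
position: [0.5457, -0.113, 0.0179]
orientation: [0.692, 0.722, -0.0, 0.0]
force: [-1.4, 0.2, 2.1]
width: 0.0552
gripper_force: 38.6
time: 29.08
position: [0.5458, -0.1129, 0.018]
orientation: [0.692, 0.722, -0.001, -0.001]
force: [-5.8, -0.1, 6.8]
width: 0.0553
gripper_force: 39.4
time: 29.25
position: [0.5469, -0.113, 0.018]
orientation: [0.692, 0.722, -0.002, -0.001]
force: [-7.7, -1.0, 9.8]
width: 0.0548
gripper_force: 39.4
```

```bash
python3 -m handwheel '{"claw":[-1,-1],"travel":[[0,0,-0.001],[0,0,0]],"turn":[[0,0,0],[0,0,0]]}';python3 -m handwheel '{"claw":[0.5,0.7,0.7,0.7,0.7],"travel":[[0,0,0],[0,0,0],[0,0,-0.03],[0,0,-0.04],[0,0,-0.03]],"turn":[[0,0,0],[0,0,0],[0,0,0],[0,0,0],[0,0,0]]}'; python3 -m handwheel '{"claw":[1,1,1,1,1],"travel":[[0.04,0,0],[0.04,0,0],[0.04,0,0],[0.04,0,0],[0.04,0,0]],"turn":[[0,0,0],[0,0,0],[0,0,0],[0,0,0],[0,0,0]]}'; python3 -c "
from h import *
p=vision.snapshot('top'); P=grid(p); print(bar(P)); tins(P)
go(.4977,.398,.115,1.611)
go(.4366,.340,.115,1.611)"
```

```text
time: 29.42
position: [0.5474, -0.1124, 0.018]
orientation: [0.692, 0.722, -0.001, -0.001]
force: [-5.2, 0.3, 2.7]
width: 0.0553
gripper_force: 38.6
time: 29.83
position: [0.5497, -0.1125, 0.1207]
orientation: [0.692, 0.722, 0.001, 0.001]
force: [0.0, -0.6, -0.2]
width: 0.0729
gripper_force: 0.0
time: 30.25
position: [0.5407, 0.0891, 0.1191]
orientation: [0.692, 0.722, 0.001, 0.001]
force: [1.3, -0.2, -0.1]
width: 0.0852
gripper_force: 0.0
(array([-0.04215804,  0.59678621]), 82)
tin? 270 [ 0.5496 -0.1134  0.065 ] [ 0.5503 -0.1141  0.0675]
tin? 262 [ 0.5534 -0.1818  0.0649] [ 0.555  -0.1821  0.0707]
tin? 398 [0.4974 0.3961 0.0841] [0.4975 0.3982 0.0786]
tin? 402 [0.4356 0.3379 0.0841] [0.4365 0.3388 0.0795]
t 30.3 pos [0.5393 0.1005 0.1198] turn [ 0.0038 -0.007   0.0133] | travel after turn [ 0.2989 -0.0296  0.0418] | now [ 0.299  -0.0258  0.0438]
t 30.3 pos [0.5393 0.1005 0.1198] turn [ 0.0038 -0.007   0.0133] | travel after turn [ 0.2434 -0.093   0.0418] | now [ 0.2443 -0.0899  0.0432]
```

```bash
python3 -m handwheel '{"claw":[1,1,1,1,1],"travel":[[0.0374,-0.0037,0],[0.0374,-0.0037,0],[0.0374,-0.0037,0],[0.0374,-0.0037,0],[0.0374,-0.0037,0]],"turn":[[0,0,0.004],[0,0,0],[0,0,0],[0,0,0],[0,0,0]]}'; python3 -m handwheel '{"claw":[1,1,1,1,1],"travel":[[0.0374,-0.0037,0],[0.0374,-0.0037,0],[0.0374,-0.0037,0],[0,0,0],[0,0,0]],"turn":[[0,0,0],[0,0,0],[0,0,0],[0,0,0],[0,0,0]]}'; python3 -c "
from h import *
p=vision.snapshot('top'); P=grid(p); tins(P)
go(.4975,.3982,.07,1.611)"
```

```text
time: 30.72
position: [0.5147, 0.2752, 0.1189]
orientation: [0.693, 0.72, 0.001, 0.0]
force: [1.0, -0.4, 0.9]
width: 0.0856
gripper_force: 0.0
time: 31.13
position: [0.4973, 0.3887, 0.1186]
orientation: [0.691, 0.723, 0.001, -0.001]
force: [0.2, -0.9, 0.0]
width: 0.0856
gripper_force: 0.0
tin? 264 [ 0.5488 -0.1132  0.0652] [ 0.55   -0.1141  0.0677]
tin? 260 [ 0.5536 -0.183   0.0649] [ 0.5544 -0.1821  0.0681]
tin? 399 [0.4972 0.3963 0.0843] [0.4976 0.3992 0.0783]
tin? 406 [0.4356 0.338  0.0842] [0.4365 0.3381 0.0784]
t 31.18 pos [0.4987 0.386  0.1183] turn [ 0.0004 -0.0006  0.0005] | travel after turn [ 0.0122 -0.0007  0.0853] | now [ 0.0122 -0.0007  0.0853]
```

```bash
python3 -c "
from h import *
p=vision.snapshot('top'); q=vision.snapshot('scene')
im=np.hstack([cv2.resize(p['color'][150:270,80:200],(400,400)),cv2.resize(q['color'][170:310,320:460],(400,400))]);cv2.imwrite('pics/v9.png',im[:,:,::-1]); go(.4975,.3982,.07,1.611)"
```

```text
t 31.28 pos [0.5    0.3834 0.1182] turn [ 0.0006  0.0009 -0.0038] | travel after turn [ 0.0149 -0.0019  0.0852] | now [ 0.0149 -0.002   0.0852]
```

View pics/v9.png

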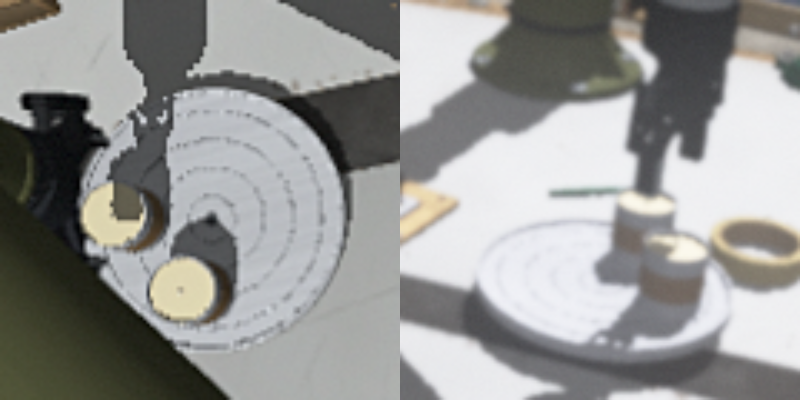

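```bash
python3 -m handwheel '{"claw":[1,1,1,1,1],"travel":[[0.014,-0.0015,0.005],[0,0,0],[0,0,0.02],[0,0,0.02],[0,0,0.02]],"turn":[[0,0,0],[0,0,0],[0,0,0],[0,0,0],[0,0,0]]}';  python3 -m handwheel '{"claw":[1,1,1],"travel":[[0,0,0.018],[0,0,0],[0,0,0]],"turn":[[0,0,0],[0,0,0],[0,0,0]]}';python3 -m handwheel '{"claw":[-1,-1,-1,-1,-1],"travel":[[0,0,0],[0,0,0],[0,0,0],[0,0,0],[0,0,0]],"turn":[[0,0,0],[0,0,0],[0,0,0],[0,0,0],[0,0,0]]}' 35; python3 -m handwheel '{"claw":[-1,-1,-1,-1,-1],"travel":[[0,0,-0.02],[0,0,-0.03],[0,0,-0.03],[0,0,0],[0,0,0]],"turn":[[0,0,0],[0,0,0],[0,0,0],[0,0,0],[0,0,0]]}'; python3 -c "
from h import *
go(.5425,-.0422,.055,1.611)"
```

```text
time: 31.7
position: [0.4982, 0.3972, 0.0532]
orientation: [0.694, 0.72, 0.0, 0.001]
force: [1.0, 0.4, 0.1]
width: 0.0858
gripper_force: 0.0
time: 31.95
position: [0.497, 0.397, 0.0348]
orientation: [0.694, 0.72, -0.001, 0.0]
force: [0.9, 0.0, 0.4]
width: 0.0856
gripper_force: 0.0
time: 32.37
position: [0.4977, 0.3997, 0.0373]
orientation: [0.693, 0.721, 0.001, 0.0]
force: [0.1, -1.5, 5.9]
width: 0.055
gripper_force: 37.8
time: 32.78
position: [0.4976, 0.3999, 0.1175]
orientation: [0.693, 0.721, 0.002, 0.001]
force: [0.1, 0.6, -2.1]
width: 0.0549
gripper_force: 37.8
t 32.78 pos [0.4976 0.3999 0.1175] turn [ 0.0035 -0.0019 -0.0016] | travel after turn [-0.4436  0.0271  0.0995] | now [-0.4437  0.0274  0.0987]
```

Expected board contact at reported z ≈ 0.0173. 12 rows of (-0.037, 0.0023).

```bash
python3 -m handwheel '{"claw":[-1,-1,-1,-1,-1],"travel":[[-0.037,0.0023,0],[-0.037,0.0023,0],[-0.037,0.0023,0],[-0.037,0.0023,0],[-0.037,0.0023,0]],"turn":[[0,0,0],[0,0,0],[0,0,0],[0,0,0],[0,0,0]]}'; python3 -m handwheel '{"claw":[-1,-1,-1,-1,-1],"travel":[[-0.037,0.0023,0],[-0.037,0.0023,0],[-0.037,0.0023,0],[-0.037,0.0023,0],[-0.037,0.0023,0]],"turn":[[0,0,0],[0,0,0],[0,0,0],[0,0,0],[0,0,0]]}'; python3 -m handwheel '{"claw":[-1,-1,-1,-1,-1],"travel":[[-0.037,0.0023,0],[-0.037,0.0023,0],[0,0,0],[0,0,0],[0,0,0]],"turn":[[0,0,0],[0,0,0],[0,0,0],[0,0,0],[0,0,0]]}'; python3 -c "
from h import *
go(.5425,-.0422,.055,1.611)"
```

```text
time: 33.2
position: [0.5141, 0.212, 0.1136]
orientation: [0.693, 0.721, -0.001, -0.001]
force: [0.3, -0.8, -2.1]
width: 0.0553
gripper_force: 37.9
time: 33.62
position: [0.5326, 0.0279, 0.1139]
orientation: [0.693, 0.721, -0.001, -0.001]
force: [-0.1, 0.2, -1.3]
width: 0.0551
gripper_force: 37.9
time: 34.03
position: [0.5403, -0.0433, 0.1141]
orientation: [0.694, 0.72, -0.0, -0.001]
force: [0.5, 0.2, -2.1]
width: 0.0548
gripper_force: 37.9
t 34.03 pos [ 0.5403 -0.0433  0.1141] turn [-0.0023 -0.0011 -0.0021] | travel after turn [0.001  0.0022 0.0961] | now [0.0009 0.0024 0.0961]
```

```bash
python3 -m handwheel '{"claw":[-1,-1,-1,-1,-1],"travel":[[0.001,0.0015,0.03],[0,0,0.03],[0,0,0.03],[0,0,0],[0,0,0]],"turn":[[0,0,0],[0,0,0],[0,0,0],[0,0,0],[0,0,0]]}';python3 -m handwheel '{"claw":[-1,-1,-1,-1],"travel":[[0,0,0.004],[0,0,0.003],[0,0,0],[0,0,0]],"turn":[[0,0,0],[0,0,0],[0,0,0],[0,0,0]]}';python3 -m handwheel '{"claw":[-1,-1],"travel":[[0,0,0.002],[0,0,0]],"turn":[[0,0,0],[0,0,0]]}'
```

```text
time: 34.45
position: [0.541, -0.0406, 0.024]
orientation: [0.692, 0.722, -0.001, -0.002]
force: [0.4, -0.1, -1.5]
width: 0.0549
gripper_force: 38.2
time: 34.78
position: [0.5437, -0.0426, 0.0195]
orientation: [0.693, 0.721, 0.0, 0.001]
force: [1.0, 0.0, -1.7]
width: 0.0552
gripper_force: 38.2
time: 34.95
position: [0.5439, -0.0428, 0.0173]
orientation: [0.693, 0.721, 0.001, 0.001]
force: [0.9, -0.9, 1.3]
width: 0.0553
gripper_force: 38.6
```

```bash
python3 -m handwheel '{"claw":[-1,-1],"travel":[[0,0.0015,0],[0,0,0]],"turn":[[0,0,0],[0,0,0]]}';python3 -m handwheel '{"claw":[-1,-1],"travel":[[0,0.0012,-0.0005],[0,0,0]],"turn":[[0,0,0],[0,0,0]]}';python3 -m handwheel '{"claw":[0.5,0.7,0.7,0.7,0.7],"travel":[[0,0,0],[0,0,0],[0,0,-0.03],[0,0,-0.04],[0,0,-0.03]],"turn":[[0,0,0],[0,0,0],[0,0,0],[0,0,0],[0,0,0]]}'; python3 -m handwheel '{"claw":[1,1,1,1,1],"travel":[[0.04,-0.006,0],[0.04,-0.006,0],[0.04,-0.006,0],[0.04,-0.006,0],[0,0,0]],"turn":[[0,0,0],[0,0,0],[0,0,0],[0,0,0],[0,0,0]]}'; python3 -c "
from h import *
p=vision.snapshot('top'); P=grid(p); print(bar(P)); tins(P)
go(.4366,.3385,.07,1.611)"
```

```text
time: 35.12
position: [0.5439, -0.0429, 0.0173]
orientation: [0.693, 0.721, -0.001, -0.0]
force: [-4.4, 0.0, 7.3]
width: 0.0547
gripper_force: 39.1
time: 35.28
position: [0.5447, -0.0427, 0.0173]
orientation: [0.694, 0.72, -0.001, -0.001]
force: [-5.6, -0.0, 6.3]
width: 0.0551
gripper_force: 39.0
time: 35.7
position: [0.5463, -0.0422, 0.1188]
orientation: [0.693, 0.721, 0.001, 0.0]
force: [1.3, 0.3, 0.0]
width: 0.0723
gripper_force: 0.0
time: 36.12
position: [0.5133, 0.127, 0.1179]
orientation: [0.689, 0.725, 0.002, -0.001]
force: [-1.6, 1.0, 0.2]
width: 0.0854
gripper_force: 0.0
(array([-0.04223188,  0.59672149]), 83)
tin? 269 [ 0.5497 -0.1133  0.0651] [ 0.55   -0.1142  0.0674]
tin? 266 [ 0.5541 -0.1815  0.0648] [ 0.5542 -0.1821  0.0699]
tin? 269 [ 0.5471 -0.0444  0.0648] [ 0.547  -0.0433  0.0693]
tin? 407 [0.4357 0.3403 0.0842] [0.4365 0.3408 0.0776]
t 36.17 pos [0.5145 0.1224 0.1175] turn [ 0.0017 -0.0022  0.0078] | travel after turn [ 0.219  -0.0692  0.0845] | now [ 0.2194 -0.0676  0.0849]
```

```bash
python3 -m handwheel '{"claw":[1,1,1,1,1],"travel":[[0.0368,-0.0115,0],[0.0368,-0.0115,0],[0.0368,-0.0115,0],[0.0368,-0.0115,0],[0.0368,-0.0115,0]],"turn":[[0,0,0.006],[0,0,0],[0,0,0],[0,0,0],[0,0,0]]}'; python3 -m handwheel '{"claw":[1,1,1,1,1],"travel":[[0.0368,-0.0115,0],[0,0,0],[0,0,0],[0,0,0],[0,0,0]],"turn":[[0,0,0],[0,0,0],[0,0,0],[0,0,0],[0,0,0]]}'; python3 -c "
from h import *
p=vision.snapshot('top'); P=grid(p); tins(P)
go(.4366,.3405,.07,1.611)"
```

```text
time: 36.58
position: [0.4521, 0.299, 0.117]
orientation: [0.696, 0.718, 0.0, 0.0]
force: [0.8, -0.6, -0.0]
width: 0.0855
gripper_force: 0.0
time: 37.0
position: [0.4405, 0.3328, 0.1165]
orientation: [0.697, 0.717, -0.0, 0.0]
force: [0.4, -0.6, -0.5]
width: 0.0852
gripper_force: 0.0
tin? 265 [ 0.5497 -0.1135  0.0648] [ 0.55   -0.1142  0.0686]
tin? 260 [ 0.5535 -0.1819  0.0649] [ 0.5546 -0.1821  0.0693]
tin? 261 [ 0.5467 -0.0443  0.0648] [ 0.547  -0.0432  0.0684]
tin? 377 [0.4354 0.3369 0.0839] [0.4366 0.3386 0.0779]
t 37.05 pos [0.4405 0.3327 0.1166] turn [ 0.0002  0.0011 -0.0112] | travel after turn [ 0.0079 -0.0036  0.0836] | now [ 0.008  -0.0037  0.0836]
```

```bash
python3 -m handwheel '{"claw":[1,1,1,1,1],"travel":[[0.007,-0.0036,0.005],[0,0,0],[0,0,0.02],[0,0,0.02],[0,0,0.02]],"turn":[[0,0,-0.01],[0,0,0],[0,0,0],[0,0,0],[0,0,0]]}';  python3 -m handwheel '{"claw":[1,1,1],"travel":[[0,0,0.016],[0,0,0],[0,0,0]],"turn":[[0,0,0],[0,0,0],[0,0,0]]}';python3 -m handwheel '{"claw":[-1,-1,-1,-1,-1],"travel":[[0,0,0],[0,0,0],[0,0,0],[0,0,0],[0,0,0]],"turn":[[0,0,0],[0,0,0],[0,0,0],[0,0,0],[0,0,0]]}' 35; python3 -m handwheel '{"claw":[-1,-1,-1,-1,-1],"travel":[[0,0,-0.02],[0,0,-0.03],[0,0,-0.03],[0,0,0],[0,0,0]],"turn":[[0,0,0],[0,0,0],[0,0,0],[0,0,0],[0,0,0]]}'; python3 -c "
from h import *
go(.5395,.0275,.055,1.611)"
```

```text
time: 37.47
position: [0.4356, 0.3415, 0.0513]
orientation: [0.692, 0.722, 0.0, 0.0]
force: [0.3, -0.2, -0.8]
width: 0.0852
gripper_force: 0.0
time: 37.72
position: [0.4346, 0.3412, 0.0353]
orientation: [0.692, 0.722, -0.001, -0.0]
force: [0.6, 1.2, 0.9]
width: 0.0854
gripper_force: 0.0
time: 38.13
position: [0.4359, 0.3425, 0.0374]
orientation: [0.692, 0.722, 0.001, 0.0]
force: [-1.1, -1.1, 7.2]
width: 0.055
gripper_force: 37.2
time: 38.55
position: [0.4364, 0.3425, 0.1178]
orientation: [0.692, 0.722, 0.002, 0.001]
force: [-0.4, 0.2, -1.9]
width: 0.0553
gripper_force: 37.6
t 38.55 pos [0.4364 0.3425 0.1178] turn [ 0.004  -0.0013  0.0021] | travel after turn [-0.3189  0.0903  0.0998] | now [-0.3192  0.0893  0.0997]
```

```bash
python3 -m handwheel '{"claw":[-1,-1,-1,-1,-1],"travel":[[-0.0354,0.01,0],[-0.0354,0.01,0],[-0.0354,0.01,0],[-0.0354,0.01,0],[-0.0354,0.01,0]],"turn":[[0,0,0],[0,0,0],[0,0,0],[0,0,0],[0,0,0]]}'; python3 -m handwheel '{"claw":[-1,-1,-1,-1,-1],"travel":[[-0.0354,0.01,0],[-0.0354,0.01,0],[-0.0354,0.01,0],[-0.0354,0.01,0],[0,0,0]],"turn":[[0,0,0],[0,0,0],[0,0,0],[0,0,0],[0,0,0]]}'; python3 -m handwheel '{"claw":[-1,-1],"travel":[[0,0,0],[0,0,0]],"turn":[[0,0,0],[0,0,0]]}'; python3 -c "
from h import *
go(.5395,.0275,.055,1.611)"
```

```text
time: 38.97
position: [0.4919, 0.1646, 0.1145]
orientation: [0.692, 0.722, -0.001, -0.0]
force: [0.5, -0.8, -1.5]
width: 0.0551
gripper_force: 37.6
time: 39.38
position: [0.5396, 0.0167, 0.114]
orientation: [0.696, 0.718, -0.002, 0.001]
force: [0.1, -0.5, -1.9]
width: 0.0551
gripper_force: 37.6
time: 39.55
position: [0.5376, 0.0274, 0.1146]
orientation: [0.692, 0.722, -0.001, -0.001]
force: [0.2, 0.8, -1.8]
width: 0.0554
gripper_force: 37.6
t 39.55 pos [0.5376 0.0274 0.1146] turn [-0.0024 -0.0009  0.0019] | travel after turn [-0.      0.0019  0.0966] | now [-0.0001  0.0021  0.0966]
```

```bash
python3 -m handwheel '{"claw":[-1,-1,-1,-1,-1],"travel":[[0,0.0015,0.03],[0,0,0.03],[0,0,0.03],[0,0,0],[0,0,0]],"turn":[[0,0,0],[0,0,0],[0,0,0],[0,0,0],[0,0,0]]}';python3 -m handwheel '{"claw":[-1,-1,-1,-1],"travel":[[0,0,0.004],[0,0,0.003],[0,0,0],[0,0,0]],"turn":[[0,0,0],[0,0,0],[0,0,0],[0,0,0]]}';python3 -m handwheel '{"claw":[-1,-1],"travel":[[0,0,0.002],[0,0,0]],"turn":[[0,0,0],[0,0,0]]}'
```

```text
time: 39.97
position: [0.5381, 0.029, 0.0246]
orientation: [0.691, 0.723, -0.001, -0.002]
force: [0.3, 0.3, -0.4]
width: 0.0554
gripper_force: 37.9
time: 40.3
position: [0.541, 0.0273, 0.02]
orientation: [0.692, 0.722, 0.0, 0.001]
force: [0.1, -0.5, -1.0]
width: 0.0547
gripper_force: 37.9
time: 40.47
position: [0.5408, 0.0272, 0.0174]
orientation: [0.692, 0.722, 0.0, 0.001]
force: [0.2, -0.5, -0.5]
width: 0.055
gripper_force: 38.3
```

```bash
python3 -m handwheel '{"claw":[-1,-1],"travel":[[0,0.0015,0],[0,0,0]],"turn":[[0,0,0],[0,0,0]]}';python3 -m handwheel '{"claw":[-1,-1],"travel":[[0,0.0012,-0.0005],[0,0,0]],"turn":[[0,0,0],[0,0,0]]}';python3 -m handwheel '{"claw":[0.5,0.7,0.7,0.7,0.7],"travel":[[0,0,0],[0,0,0],[0,0,-0.03],[0,0,-0.04],[0,0,-0.04]],"turn":[[0,0,0],[0,0,0],[0,0,0],[0,0,0],[0,0,0]]}'; python3 -m handwheel '{"claw":[0.3,0.3,0.3,0.3,0.3],"travel":[[-0.032,0.01,0],[-0.032,0.01,0],[-0.032,0.01,0],[-0.032,0.01,0],[-0.032,0.01,0]],"turn":[[0,0,-0.05],[0,0,0],[0,0,0],[0,0,0],[0,0,0]]}';python3 -m handwheel '{"claw":[0.3,0.3,0.3,0.3,0.3],"travel":[[-0.032,0.01,0],[-0.032,0.01,0],[-0.032,0.01,0],[-0.032,0.01,0],[-0.032,0.01,0]],"turn":[[0,0,0],[0,0,0],[0,0,0],[0,0,0],[0,0,0]]}'; python3 -c "
from h import *
p=vision.snapshot('top'); P=grid(p); print(bar(P)); tins(P); save(p,'c10.png',(205,160,385,255),4.4); print(sense()['qpos'].round(2))
a=((P[...,0]-.624)**2+(P[...,1]+.295)**2<.04**2)&(P[...,2]>.062)&(P[...,2]<.09); q=P[a]
if len(q): print(len(q),cv2.minAreaRect(q[:,:2].astype(np.float32)*1000),q.mean(0))
go(.6236,-.2952,.13,3.17)"
```

```text
time: 40.63
position: [0.5409, 0.0272, 0.0174]
orientation: [0.692, 0.722, -0.001, -0.0]
force: [-5.0, 0.5, 6.6]
width: 0.055
gripper_force: 38.7
time: 40.8
position: [0.5413, 0.0273, 0.0175]
orientation: [0.692, 0.722, -0.002, -0.001]
force: [-5.6, 0.3, 5.4]
width: 0.0551
gripper_force: 38.5
time: 41.22
position: [0.5423, 0.0275, 0.1279]
orientation: [0.692, 0.722, -0.0, -0.001]
force: [2.0, 0.3, 1.5]
width: 0.0727
gripper_force: 0.0
time: 41.63
position: [0.6069, -0.1299, 0.1278]
orientation: [0.674, 0.739, 0.0, 0.001]
force: [1.2, 0.1, 0.1]
width: 0.0557
gripper_force: 0.0
time: 42.05
position: [0.6712, -0.2847, 0.1273]
orientation: [0.674, 0.739, 0.0, 0.001]
force: [0.1, -0.5, -0.0]
width: 0.0553
gripper_force: 0.0
(array([-0.04175465,  0.5968396 ]), 84)
tin? 269 [ 0.549  -0.1133  0.0648] [ 0.5503 -0.1142  0.067 ]
tin? 276 [ 0.5542 -0.1817  0.0651] [ 0.5545 -0.1819  0.0682]
tin? 278 [0.5431 0.0261 0.0648] [0.5437 0.0248 0.0683]
tin? 265 [ 0.5473 -0.0443  0.0649] [ 0.5459 -0.0433  0.0693]
[ 0.73  0.6  -0.53  1.31  0.3   1.32  0.28]
94 ((623.9712524414062, -295.14727783203125), (46.513309478759766, 12.584835052490234), 0.39554035663604736) [ 0.62438285 -0.2944064   0.07577539]
t 42.1 pos [ 0.6716 -0.2942  0.1261] turn [-0.0035  0.006  -1.5152] | travel after turn [0.048  0.0003 0.0331] | now [ 0.0032 -0.048   0.033 ]
```

View pics/c10.png

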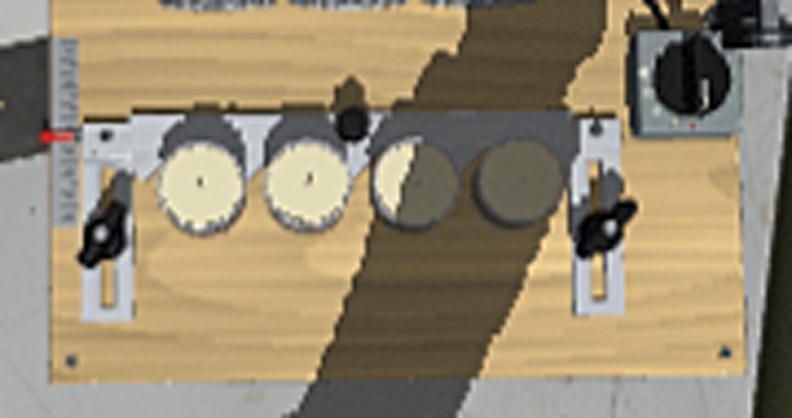

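```bash
python3 -m handwheel '{"claw":[0,0,0,0,0],"travel":[[0,0,0],[0,0,0],[0,0,0],[0,0,0],[0,0,0]],"turn":[[0,0,-0.116],[0,0,-0.116],[0,0,-0.116],[0,0,-0.116],[0,0,-0.116]]}'; python3 -m handwheel '{"claw":[0,0,0,0,0],"travel":[[0,0,0],[0,0,0],[0,0,0],[0,0,0],[0,0,0]],"turn":[[0,0,-0.116],[0,0,-0.116],[0,0,-0.116],[0,0,-0.116],[0,0,-0.116]]}'; python3 -m handwheel '{"claw":[0,0,0,0,0],"travel":[[0,0,0],[0,0,0],[0,0,0],[0.024,0,0],[0.024,0,0]],"turn":[[0,0,-0.116],[0,0,-0.116],[0,0,-0.116],[0,0,0],[0,0,0]]}';python3 -m handwheel '{"claw":[0,0],"travel":[[0,0,0],[0,0,0]],"turn":[[0,0,0],[0,0,0]]}'; python3 -c "
from h import *
print(sense()['qpos'].round(2))
go(.624,-.295,.073,3.16)"
```

```text
time: 42.52
position: [0.6708, -0.2828, 0.1273]
orientation: [0.432, 0.902, 0.0, 0.0]
force: [0.4, 0.2, -0.5]
width: 0.043
gripper_force: 0.0
time: 42.93
position: [0.6708, -0.2828, 0.1273]
orientation: [0.156, 0.988, -0.0, 0.0]
force: [0.4, -0.6, -1.3]
width: 0.0427
gripper_force: 0.0
time: 43.35
position: [0.623, -0.2831, 0.1266]
orientation: [-0.016, 1.0, 0.001, 0.001]
force: [-0.5, 0.1, 0.2]
width: 0.0428
gripper_force: 0.0
time: 43.52
position: [0.6218, -0.2853, 0.1275]
orientation: [-0.014, 1.0, -0.001, 0.0]
force: [0.9, 0.4, -0.2]
width: 0.0428
gripper_force: 0.0
[ 0.98  0.58 -0.84  1.44  0.44  1.32  1.71]
t 43.52 pos [ 0.6218 -0.2853  0.1275] turn [-0.0014  0.0001  0.0095] | travel after turn [-0.002  -0.0098  0.0915] | now [-0.0019 -0.0097  0.0915]
```

```bash
python3 -m handwheel '{"claw":[0,0,0,0,0],"travel":[[-0.002,-0.0098,0.02],[0,0,0],[0,0,0.03],[0,0,0.02],[0,0,0]],"turn":[[0,0,0.0095],[0,0,0],[0,0,0],[0,0,0],[0,0,0]]}'; python3 -c "
from h import *
go(.624,-.295,.073,3.16)"
```

```text
time: 43.93
position: [0.6225, -0.2925, 0.0528]
orientation: [-0.01, 1.0, 0.002, -0.003]
force: [-1.2, 0.3, -1.4]
width: 0.0426
gripper_force: 0.0
t 43.93 pos [ 0.6225 -0.2925  0.0528] turn [ 0.0035 -0.0064  0.0025] | travel after turn [-0.0015 -0.0025  0.0168] | now [-0.0016 -0.0026  0.0168]
```

```bash
python3 -m handwheel '{"claw":[0,0,-1,-1,-1],"travel":[[0,-0.001,0.0155],[0,0,0],[0,0,0],[0,0,0],[0,0,0]],"turn":[[0,0,0],[0,0,0],[0,0,0],[0,0,0],[0,0,0]]}' 50; python3 -m handwheel '{"claw":[-1,-1,-1],"travel":[[0,0,0],[0,0,0],[0,0,0]],"turn":[[0,0,0],[0,0,0],[0,0,0]]}'
```

```text
time: 44.35
position: [0.6258, -0.2963, 0.0435]
orientation: [-0.01, 1.0, -0.001, 0.001]
force: [-0.7, -2.7, 2.3]
width: 0.0118
gripper_force: 52.7
time: 44.6
position: [0.6258, -0.2963, 0.0435]
orientation: [-0.01, 1.0, -0.001, 0.001]
force: [0.5, -4.6, 4.8]
width: 0.0118
gripper_force: 53.2
```

```bash
python3 -m handwheel '{"claw":[-1,-1,-1,-1,-1],"travel":[[0,0,0],[0,0,0],[0,0,0],[0,0,0],[0,0,0]],"turn":[[0,0,0.11],[0,0,0.11],[0,0,0.11],[0,0,0.11],[0,0,0.11]]}'; python3 -m handwheel '{"claw":[-1,-1,-1,-1,-1],"travel":[[0,0,0],[0,0,0],[0,0,0],[0,0,0],[0,0,0]],"turn":[[0,0,0.11],[0,0,0.11],[0,0,0.11],[0,0,0.11],[0,0,0.11]]}'; python3 -m handwheel '{"claw":[-1,-1,-1,-1],"travel":[[0,0,0],[0,0,0],[0,0,0],[0,0,0]],"turn":[[0,0,0.11],[0,0,0.11],[0,0,0],[0,0,0]]}'; python3 -c "
from h import *
print(sense()['ft_torque'],sense()['qpos'].round(2))
go(.624,-.295,.073,3.16)"
```

```text
time: 45.02
position: [0.6256, -0.2972, 0.0435]
orientation: [0.264, 0.965, -0.002, 0.002]
force: [0.5, -5.7, 3.5]
width: 0.0118
gripper_force: 64.3
time: 45.43
position: [0.6249, -0.298, 0.0434]
orientation: [0.517, 0.856, -0.002, 0.002]
force: [-1.6, -6.3, 4.8]
width: 0.0114
gripper_force: 53.3
time: 45.77
position: [0.6245, -0.2982, 0.0434]
orientation: [0.606, 0.796, -0.002, 0.002]
force: [-1.3, -5.4, 5.0]
width: 0.0117
gripper_force: 53.5
[-1.27300033  0.34363492  0.22663231] [ 0.8   0.59 -0.54  1.5   0.32  1.14  0.46]
t 45.77 pos [ 0.6245 -0.2982  0.0434] turn [-0.004   0.0037 -1.32  ] | travel after turn [0.0004 0.0032 0.0074] | now [0.0033 0.0004 0.0074]
```

Turned 1.32 rad. Release, retreat, verify.

```bash
python3 -m handwheel '{"claw":[-0.3,0,0,0,0],"travel":[[0,0,0],[0,0,0],[0,0,-0.03],[0,0,-0.04],[0,0,-0.04]],"turn":[[0,0,0],[0,0,0],[0,0,0],[0,0,0],[0,0,0]]}'; python3 -m handwheel '{"claw":[0,0,0,0,0],"travel":[[-0.03,0,-0.02],[-0.035,0,0],[-0.035,0,0],[-0.035,0,0],[0,0,0]],"turn":[[0,0,0],[0,0,0],[0,0,0],[0,0,0],[0,0,0]]}'; python3 -c "
from h import *
p=vision.snapshot('top'); P=grid(p); print(bar(P)); tins(P); save(p,'c11.png',(205,150,435,275),3.4)
for n,c,h0,h1 in (('dial',(.624,-.295),.062,.09),('L',(.512,.088),.044,.07),('R',(.5243,-.2395),.044,.07)):
  a=((P[...,0]-c[0])**2+(P[...,1]-c[1])**2<.035**2)&(P[...,2]>h0)&(P[...,2]<h1); q=P[a]
  print(n,len(q),cv2.minAreaRect(q[:,:2].astype(np.float32)*1000))
"
```

```text
time: 46.18
position: [0.6237, -0.2925, 0.1511]
orientation: [0.604, 0.797, 0.0, -0.003]
force: [0.1, -1.2, 0.2]
width: 0.0424
gripper_force: 0.0
time: 46.6
position: [0.6592, -0.4326, 0.1684]
orientation: [0.608, 0.794, -0.002, -0.001]
force: [-2.2, -0.6, -1.8]
width: 0.0426
gripper_force: 0.0
(array([-0.04172555,  0.59679223]), 84)
tin? 271 [ 0.5495 -0.1133  0.0649] [ 0.55   -0.1141  0.0674]
tin? 261 [ 0.554  -0.1816  0.065 ] [ 0.5547 -0.1821  0.0702]
tin? 279 [0.5446 0.0259 0.0648] [0.5436 0.0247 0.0677]
tin? 255 [ 0.5476 -0.042   0.065 ] [ 0.547  -0.0433  0.0686]
dial 88 ((624.7694702148438, -295.04315185546875), (12.760700225830078, 47.2906608581543), 16.442434310913086)
L 77 ((511.9208679199219, 89.09675598144531), (12.277800559997559, 47.377960205078125), 59.09995651245117)
R 76 ((523.5816650390625, -239.34176635742188), (12.271845817565918, 46.96411895751953), 47.22185516357422)
```

View pics/c11.png

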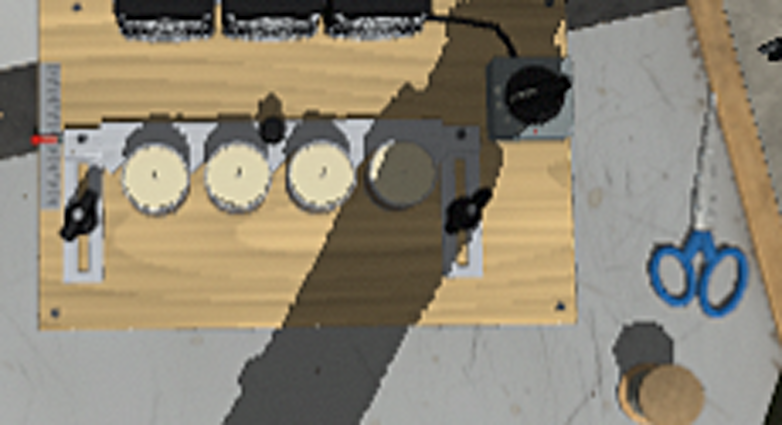

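```bash
python3 -m handwheel '{"claw":[0,0,0],"travel":[[0,0,0],[0,0,0],[0,0,0]],"turn":[[0,0,0],[0,0,0],[0,0,0]]}'; python3 -c "
from h import *
print(job_done())"
```

```text
time: 46.9
position: [0.6617, -0.4222, 0.1723]
orientation: [0.604, 0.797, 0.001, -0.0]
force: [0.1, -0.1, 0.3]
width: 0.0425
gripper_force: 0.0
the job is handed in; nothing more can be done
None
```

I handed the job in at 46.9 s: in the top camera view the fence pointer is on the index clip (to about 1 mm), both knobs are turned about 1.3 rad, all four tins stand in their own notches, and the dial is three clicks on; the hand-in call returned no verdict.

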